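Set the tilting angle table to 30 degrees and lay the block on it

TASK

Raise the plate of the tilting angle table by its black grip bar until it slopes at 30 degrees (the red mark on its scale), then let go and see that the stiff hinge holds the angle. Then pick up the wooden block, lay it gently (not dropped) and flat on the sloping plate, broad face down as it lies now, and leave it resting there with the plate still at 30 degrees.

Things in the scene. Friction and masses are not known exactly. Their poses are not given: they have to be found in the camera images.
- stand: The tilting angle table: grey base plate 210 x 190 x 12 mm, fixed to the bench, with two cheeks that carry the hinge at its near end (stand's -x end) and a white quadrant scale with ticks every 10 degrees (the one at 30 degrees is long and red) on its left (+y) side, up to 152 mm high and reaching 90 mm left of the middle. Origin: centre of the underside, on the bench top; x points away from the hinge (towards the grip bar), y left, z up.
- tilt (a joint): Angle of the aluminium plate above level, rad: 0 = level, growing as the far edge with the grip bar rises; 30 degrees = 0.524; it can go to 1.0. It starts between 0.05 and 0.24. A stiff friction hinge (about 1.6 N m): the plate stays wherever it is left, takes 5 to 10 N at the grip bar to move, and carries the block without sinking; a hard push on the plate would shift it.
- plate_hinge (a point): Point on the hinge axis, midway between the cheeks, 50 mm above the bench; it belongs to the fixed base, and its axes are the stand's. The plate turns about the stand's y axis through this point.
- plate_center (a point): Point in the middle of the plate's upper face, which is 170 mm (up the slope) x 150 mm wide. Turns with the plate: x points up the slope, y along the hinge to the left, z square out of the face. It lies 85 mm up the slope from the hinge axis and 10 mm above it, square to the face. A ledge 10 mm high runs along the plate's low edge, 84 mm down the slope from this point; the upper edge is 80 mm up the slope.
- grip_bar (a point): Middle of the black round grip bar, 14 mm thick, 116 mm long, parallel to the hinge, beyond the plate's upper (far) edge; axes as plate_center. It lies 225 mm from the hinge axis, 5 mm above it square to the face. Two steel rods 8 mm thick, 50 mm either side of the middle, carry it, so between the plate's edge and the bar there is an open window 53 mm x 92 mm for a finger.
- wood_block: Beech block, 45 mm (its x) x 96 mm (its y) x 35 mm high (its z), 0.09 to 0.16 kg, lying flat on the bench. Origin: centre of its underside; z up.
Things that resemble listed ones, but are neither listed nor needed, are in the scene too. What is meant by the wood_block is not green, and is the larger of those in its own colour.

How it is judged:
On the way:
1. the plate stands at 30 degrees (within 4 degrees) by itself for half a second, the robot touching no part of the tilting table and the block not yet on it (value of joint tilt between 0.454 and 0.594 rad and velocity of joint tilt between -0.05 and 0.05 rad/s and contact force between each of the arm, the fingers and stand below 0.1 N and contact force between wood_block and stand below 0.05 N), for 0.5 s.
At the end, for the whole second after the job is handed in: The plate stands at 30 degrees within 4 degrees and does not move; the wooden block rests at peace on the plate, its underside flat on the face (within 7 degrees and 6 mm), its centre at most 45 mm up or 65 mm down the slope from the middle of the plate and at most 50 mm to either side (value of joint tilt between 0.454 and 0.594 rad and velocity of joint tilt between -0.05 and 0.05 rad/s and angle between the z axis of wood_block and the z axis of plate_center, either way round below 0.12 rad and x of wood_block in the frame of plate_center between -0.065 and 0.045 m and y of wood_block in the frame of plate_center between -0.05 and 0.05 m and z of wood_block in the frame of plate_center between -0.005 and 0.006 m and linear speed of wood_block below 0.03 m/s); the robot touches nothing.
It fails at once if the wooden block is dropped (it moves faster than 0.7 m/s with no finger on it) (linear speed of wood_block above 0.7 m/s and contact force between the fingers and wood_block below 0.1 N).
It also fails if it takes over 64 s, if anything falls off the work surface, if the arm or the gripper's body presses on something with over 40 N, if the wrist force passes 120 N, or if a joint passes its speed limit or range.

ROBOT

A 7-joint arm with a two-finger parallel gripper is mounted at the origin on the work surface; the furniture and walls round the work are solid. World frame = base frame: x ahead of the robot, y to its left, z up, the work surface at z = 0. Lengths are in m, angles in rad, forces in N, time in s.
With the tool pointing down it reaches from about 0.4 to 0.85 m from the base axis. Payload 10.4 kg.
Tool frame: the origin (TCP) lies midway between the tips of the shut fingers; the grasp point (between the pads) lies 19 mm behind it (manip.tcp_to_grasp is the distance from the TCP to the grasp point, in m); x points along the fingers, y is the direction in which the jaws open and shut, and the axes are right-handed (so a half turn about x gives the same grasp; the last joint's range is limited). The gripper opens to 85 mm and grips with 20 to 120 N. Pads are 22 mm wide; open, the fingers measure 114 mm over their backs; the gripper's body (76 mm by 85 mm) begins 54 mm behind the grasp point. The pads swing forward as they close: fully open they stand 13 mm farther back than shut.
Start: joints at [1.153, 0.332, -0.065, 1.46, 0.022, 1.35, -0.088], TCP at [0.24, -0.577, 0.231] pointing down, gripper open.
Joint ranges: [-2.6, 2.6], [-0.5, 2.12], [-1.47, 1.34], [0.16, 2.42], [-1.27, 4.41], [0.06, 2.06], [-2.6, 2.6]. Speed limits (rad/s): [2.22, 2.22, 2.79, 2.79, 3.14, 3.14, 3.14].

INTERFACE

Orientations are given as a unit quaternion [x, y, z, w].
In Python, from workcell import monitor, viewer, manip gives the robot as it stands. The module is installed in compiled form; this text tells all that it offers.
- The arm moves only by the tool send_rows, never from a script. Its arguments are lists of equal length, an entry for each row: "grip": the closure in counts, from 0 (fully open) to 255 (shut); "offset": the shift along the tool's x, y, z in mm, a list of three; "twist": the turn about the tool's x in degrees. In form: {"grip": [grip, ...], "offset": [[tx, ty, tz], ...], "twist": [twist, ...]}. A call has exactly 5 rows; each row is the pose to reach, as a shift and turn from the pose commanded when the call began, along the tool's axes at that moment; what a row does not reach only later rows make up. A row lasts 1/12 s, in which the tool goes at most 41.7 mm and 7.16 degrees, less where a joint would pass 70% of its speed; a pose out of reach is approached as far as the arm can. A call with a gripper value outside its range is refused whole. The fingers move at their own pace and stop on an object; "newtons" is the grip in N (left out, the last holds). Time passes only in rows, so rows that repeat a pose let the fingers close, or fill a call up. It gives the time, the measured TCP pose, the force and the opening at its end, in the units of the state.
- monitor.get_obs(): the state, without advancing time (a new reading comes with each control period).
- viewer.camera(name): name is "side" or "top"; returns (picture, depth): 384x512x3 uint8, blue, green, red; 384x512 float32, m along the optical axis (not along the pixel's ray), 0 where there is no reading.
- viewer.camera_model(name): a dict with "camera_matrix" (3x3 intrinsics, pixels), "distortion" ([k1, k2, p1, p2, k3] as OpenCV has them; the pictures are not rectified), "R" (3x3) and "t" (3): a world point X has camera coordinates R X + t. Camera axes: x right, y down, z forward; pixel columns grow to the right and rows downward; lengths in m; the calibration is good to about 2 mm. A picture is of the moment at which its call begins. camera_model takes no time and is no camera call.
- manip.hand_in(): hands the job in, once; it reports no verdict.
Trained networks look in the newest picture that a camera, given by its name, has taken for a name from the list of things; names that differ only in an ending like _2 or _b are one class to them, and where a whole thing is asked for, a point or a joint stands for the part that bears it (a point fixed in the world has none). Each returns a list of dicts, best first, with "score" (0 to 1); they miss things now and then, are a little off and sometimes report something else, mostly with a low value. They report only what shows in the picture. A call takes as long as a camera call. They do not tell look-alikes from the thing itself.
- viewer.recognise(target, camera): "box" ([left, top, width, height] in pixels, round what is visible of it).
- viewer.regions_of(target, camera): "region" (384x512 bool, what is visible of it) and "box" ([left, top, width, height] in pixels, round what is visible of it).
- viewer.spot_point(target, camera): "position" ([column, row] in pixels: a listed point, or the origin of a listed thing).
The state is a dict: "clock": time; "joint_pos": joint angles; "joint_velocities": joint speeds; "tau": joint torques, N m; "position": TCP position; "ee_rot": TCP orientation; "ft_force": force on the tool from outside, world axes, zero at the start; "torque": the same for the moment, N m; "grip_width": opening from 0.0 (shut) to 1.0 (fully open).
Only numpy, scipy, OpenCV 4.12 (cv2) and the standard library are available. Lean on these libraries where they do the work, as an engineer would, in place of code of your own. Each camera call takes 0.05 s, during which the arm holds its last target.

## Working session

There is one attempt and no reset: what is moved stays moved. The work goes in short steps, Python scripts to look and compute and a tool call to move; the robot and the scene stay as the last step left them, time stands still between calls to the robot, and variables do not carry over. Pictures are saved under pics/ and viewed, and the job is handed in when it is done.

Besides the shell and the picture viewer there is one more tool, called as a command line: name --pt "numbers of a row" for each row, then --argument value for the rest. send_rows: Moves the arm, as the interface text tells. Its arguments: {"type":"object","properties":{"grip":{"type":"array","items":{"type":"number"}},"offset":{"type":"array","items":{"type":"array","items":{"type":"number"}}},"twist":{"type":"array","items":{"type":"number"}},"newtons":{"type":"number"}},"required":["grip","offset","twist"]}

```bash
mkdir -p pics
python3 - <<'E'
from workcell import monitor, viewer, manip
import cv2,numpy as np
print(monitor.get_obs())
for n in ("side","top"):
    im,d=viewer.camera(n); cv2.imwrite(f"pics/{n}0.png",im); np.savez(f"{n}0.npz",im=im,d=d)
    m=viewer.camera_model(n); print(n,m)
print(manip.tcp_to_grasp)
E
```

```text
{'clock': 0.0, 'joint_pos': array([ 1.15341341,  0.33290859, -0.06469139,  1.46094529,  0.02160371,
        1.34988706, -0.08855018]), 'joint_velocities': array([-0.00094654, -0.00154827, -0.00037289,  0.00044246,  0.00087183,
       -0.00092735,  0.00042277]), 'tau': array([ 7.52948381e-04, -6.25460243e+01,  4.92977793e-02, -3.91612816e+01,
        1.60701008e-02,  9.91578359e-03,  3.22122241e-05]), 'position': array([ 0.24022527, -0.57658421,  0.23049108]), 'ee_rot': array([-0.69325234, -0.13915749,  0.69350398, -0.13816158]), 'ft_force': array([ 0.40308426,  0.44666943, -0.58896729]), 'torque': array([ 0.00432292, -0.01188009,  0.03207986]), 'grip_width': 0.9985369060906288}
side {'camera_matrix': array([[453.11724998,   0.        , 256.60455252],
       [  0.        , 453.11724998, 192.68514862],
       [  0.        ,   0.        ,   1.        ]]), 'distortion': array([0.0528097, 0.       , 0.       , 0.       , 0.       ]), 'R': array([[ 0.99995783, -0.00673371,  0.00624516],
       [ 0.00246206, -0.45856552, -0.88865719],
       [ 0.00884778,  0.88863509, -0.4585296 ]]), 't': array([-0.41902365,  0.10644321,  1.49864463])}
top {'camera_matrix': array([[471.23822193,   0.        , 251.63437757],
       [  0.        , 471.23822193, 200.08792396],
       [  0.        ,   0.        ,   1.        ]]), 'distortion': array([-0.00597535,  0.        ,  0.        ,  0.        ,  0.        ]), 'R': array([[-2.37815803e-02, -9.99711652e-01, -3.32408909e-03],
       [-9.93191857e-01,  2.40055061e-02, -1.13989781e-01],
       [ 1.14036708e-01,  5.90601100e-04, -9.93476361e-01]]), 't': array([0.05395761, 0.42422078, 1.62151185])}
0.0187
```

View pics/side0.png

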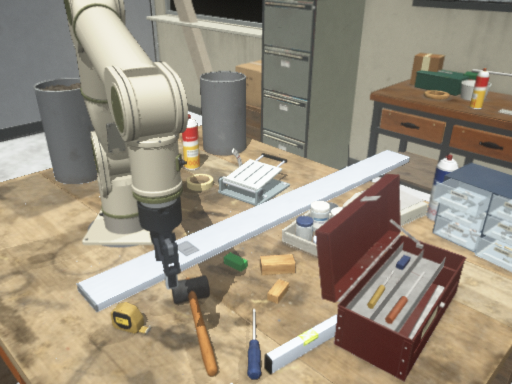

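View pics/top0.png

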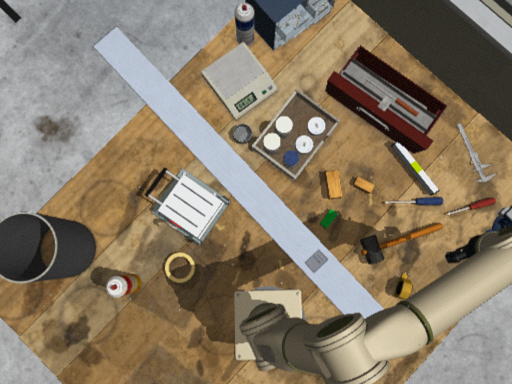

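```bash
cat > h.py <<'E'
import numpy as np,cv2
from workcell import monitor, viewer, manip
from scipy.spatial.transform import Rotation as R
def pts(n,d,m=None):
    m=viewer.camera_model(n) 
    K,D=m["camera_matrix"],m["distortion"]
    v,u=np.mgrid[0:384,0:512]
    un=cv2.undistortPoints(np.stack([u,v],-1).reshape(-1,1,2).astype(float),K,D).reshape(384,512,2)
    c=np.dstack([un*d[...,None],d])
    return (c-m["t"])@m["R"]
def proj(n,X):
    m=viewer.camera_model(n)
    return cv2.projectPoints(np.atleast_2d(X).astype(float),cv2.Rodrigues(m["R"])[0],m["t"],m["camera_matrix"],m["distortion"])[0].reshape(-1,2)
def grab(n,tag):
    im,d=viewer.camera(n); np.savez(f"{n}{tag}.npz",im=im,d=d); cv2.imwrite(f"pics/{n}{tag}.png",im); return im,d,pts(n,d)
def load(n,tag):
    z=np.load(f"{n}{tag}.npz"); return z["im"],z["d"],pts(n,z["d"])
def st():
    o=monitor.get_obs(); return o
E
python3 - <<'E'
from h import *
np.set_printoptions(precision=4,suppress=True)
im,d,P=load("top","0")
for n,(u,v) in dict(bar=(158,183),plate=(190,205),block=(333,184),block2=(364,185),green=(329,218),beam=(230,170),beam2=(316,262),beam3=(120,45),cal=(240,80),bench=(300,220),hinge=(215,215),box=(295,135),ring=(180,268),bin=(45,245),hammer=(372,248)).items(): print(n,P[v,u],d[v,u])
for c in("top","side"):
  for t in ("wood_block","plate_center","stand","grip_bar","plate_hinge"):
    try:
      print(c,t,[(np.round(r["position"],1),round(r["score"],2)) for r in viewer.spot_point(t,c)])
    except Exception as e: print(c,t,e)
c=im[150:260,120:260]; cv2.imwrite("pics/tz.png",cv2.resize(c,None,fx=5,fy=5,interpolation=cv2.INTER_CUBIC))
c=load("side","0")[0][140:210,205:300]; cv2.imwrite("pics/sz.png",cv2.resize(c,None,fx=7,fy=7,interpolation=cv2.INTER_CUBIC))
E
```

```text
bar [0.4972 0.3754 0.002 ] 1.6764767
plate [0.4085 0.2532 0.0697] 1.5989953
block [ 0.4746 -0.2419  0.0288] 1.6468879
block2 [ 0.469  -0.351   0.0249] 1.6500984
green [ 0.3562 -0.2236  0.0243] 1.6379048
beam [0.5337 0.1173 0.025 ] 1.6576078
beam2 [ 0.2057 -0.1726  0.0238] 1.6212667
beam3 [1.0056 0.5095 0.0223] 1.7143688
cal [0.8491 0.0747 0.0566] 1.6621441
bench [ 0.3528 -0.1241  0.0093] 1.6523967
hinge [0.3731 0.1696 0.0613] 1.6032592
box [ 0.6581 -0.1171  0.0086] 1.6879003
ring [0.1958 0.2992 0.001 ] 1.6430265
bin [ 0.2869  0.774  -0.0004] 1.6550747
hammer [ 0.2488 -0.3605  0.0525] 1.5974796
top wood_block [(array([327.3, 220.8]), 0.71), (array([362.3, 183.6]), 0.6), (array([331.5, 183.8]), 0.58), (array([193.4, 203.6]), 0.38)]
top plate_center [(array([191.2, 203.9]), 0.87)]
top stand [(array([193. , 203.2]), 0.73)]
top grip_bar [(array([154.3, 181.4]), 0.9)]
top plate_hinge [(array([210.6, 218.9]), 0.65)]
side wood_block [(array([238. , 263.6]), 0.78), (array([279.2, 271.6]), 0.75), (array([278.9, 289.3]), 0.63)]
side plate_center [(array([254.6, 172.4]), 0.6)]
side stand [(array([253.5, 190.7]), 0.96)]
side grip_bar [(array([275.3, 157. ]), 0.72)]
side plate_hinge [(array([240.6, 183.9]), 0.9)]
```

View pics/tz.png

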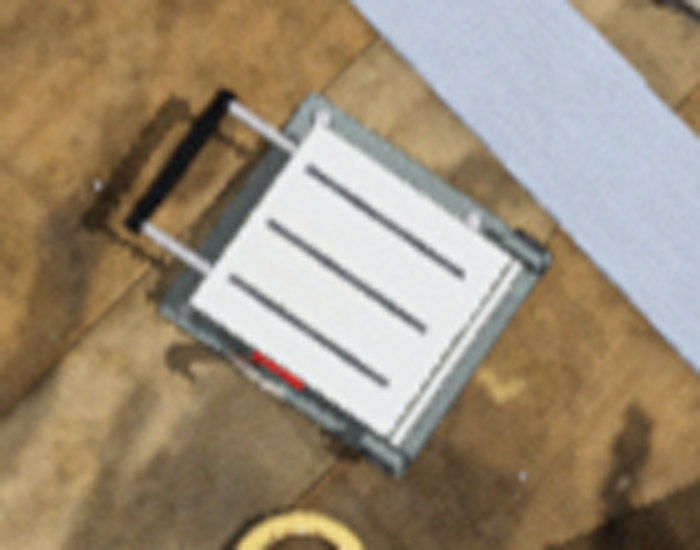

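View pics/sz.png

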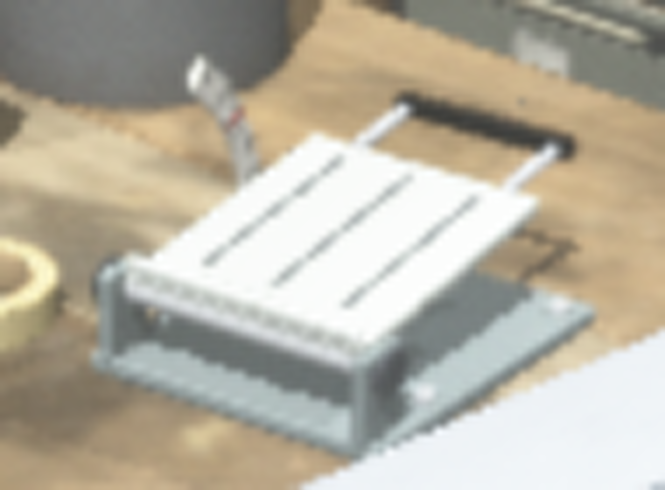

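```bash
cat > fit.py <<'E'
from h import *
from scipy.optimize import least_squares
# rough stand frame from top plate plane + silhouettes
E
python3 - <<'E'
from h import *
np.set_printoptions(precision=4,suppress=True)
im,d,P=load("top","0")
# plate mask: white
hsv=cv2.cvtColor(im,cv2.COLOR_BGR2HSV)
roi=np.zeros((384,512),bool); roi[165:245,150:235]=1
m=roi&(hsv[...,2]>200)&(hsv[...,1]<40)
n,l,s,c=cv2.connectedComponentsWithStats(m.astype(np.uint8)); k=1+s[1:,4].argmax(); m=l==k; print("plate px",s[k])
Q=P[m]; 
for i in range(3):
    A=np.c_[Q[:,:2],np.ones(len(Q))]; co=np.linalg.lstsq(A,Q[:,2],rcond=None)[0]; r=Q[:,2]-A@co; Q=Q[abs(r)<2*r.std()]
print("plane",co,r.std(),"slope deg",np.degrees(np.arctan(np.hypot(*co[:2]))),"dir",np.degrees(np.arctan2(co[1],co[0])))
print(cv2.minAreaRect(np.argwhere(m)[:,::-1].astype(np.float32)))
# block
m=np.zeros((384,512),bool); m[160:205,315:382]=1
m&=(hsv[...,1]>130)&(hsv[...,2]>170)&(hsv[...,0]<25)
n,l,s,c=cv2.connectedComponentsWithStats(m.astype(np.uint8))
for k in range(1,n):
    if s[k,4]>40:
        mm=l==k; mm=mm&True
        pp=P[cv2.erode(mm.astype(np.uint8),np.ones((3,3)))>0]
        rc=cv2.minAreaRect(np.argwhere(mm)[:,::-1].astype(np.float32)); print(s[k],rc,np.median(pp,0))
b=P[200:215,290:320].reshape(-1,3); print("bench z",np.median(b,0),b[:,2].std())
# height map tall things
H=np.where(d>0,P[...,2],0)
for thr in (0.08,0.12,0.2):
    n,l,s,c=cv2.connectedComponentsWithStats((H>thr).astype(np.uint8))
    for k in range(1,n):
        if s[k,4]>60:
            q=P[l==k]; print(thr,s[k],q.min(0),q.max(0))
c=im[140:240,290:390]; cv2.imwrite("pics/bz.png",cv2.resize(c,None,fx=5,fy=5,interpolation=cv2.INTER_CUBIC))
E
```

```text
plate px [ 159  173   65   66 1875]
plane [0.074  0.1026 0.0155] 0.003976800527975982 slope deg 7.209289574727907 dir 54.21036576289363
((191.71141052246094, 205.197998046875), (50.05506896972656, 46.69622039794922), 34.99201965332031)
[326 170  16  28 329] ((334.072265625, 183.71963500976562), (26.838096618652344, 13.000890731811523), 81.25383758544922) [ 0.4737 -0.2437  0.0347]
[355 177  19  16 149] ((364.10003662109375, 184.30001831054688), (18.335756301879883, 8.497057914733887), 26.56505012512207) [ 0.472  -0.3531  0.024 ]
bench z [ 0.3991 -0.1423  0.0003] 0.005318887634392513
0.08 [ 235    0   94   43 2738] [ 0.9436 -0.243   0.0801] [1.1233 0.0872 0.2376]
0.08 [ 442    0   70   60 2123] [ 0.8773 -0.8519  0.1098] [ 1.0957 -0.6314  0.1951]
0.08 [ 325   45  122  109 4186] [ 0.5367 -0.6225  0.08  ] [ 0.94   -0.1938  0.3055]
0.08 [275 117  18  17 240] [ 0.6452 -0.1005  0.0803] [ 0.7036 -0.042   0.1015]
0.08 [263 133  17  18 236] [ 0.5876 -0.0544  0.0807] [0.6458 0.0005 0.0993]
0.08 [144 168  44  47 413] [0.3787 0.2605 0.0801] [0.5354 0.4042 0.1015]
0.08 [  239   207   273   177 1639
[... 452 characters left out ...]
0.12 [   0  212   84   71 3759] [0.1752 0.5932 0.1201] [0.3726 0.795  0.3364]
0.12 [  239   225   273   159 16203] [-0.0872 -0.8014  0.1207] [0.312  0.0893 0.7459]
0.12 [106 276  27  22 476] [0.1159 0.4343 0.1209] [0.1802 0.4995 0.2324]
0.2 [253   0  52  25 589] [ 0.9796 -0.1425  0.2   ] [1.0643 0.0235 0.2135]
0.2 [235   3  18  17 201] [0.9999 0.0276 0.2001] [1.0553 0.0831 0.2376]
0.2 [ 326   71  108   81 2173] [ 0.5367 -0.5011  0.2001] [ 0.7844 -0.1938  0.3055]
0.2 [   0  212   75   71 2505] [0.1752 0.5942 0.2001] [0.3726 0.7935 0.3364]
0.2 [  239   226   273   158 16092] [-0.0872 -0.5903  0.2009] [0.2922 0.0893 0.7459]
0.2 [106 278  19  19 236] [0.1211 0.4389 0.2001] [0.1753 0.4951 0.2324]
```

View pics/bz.png

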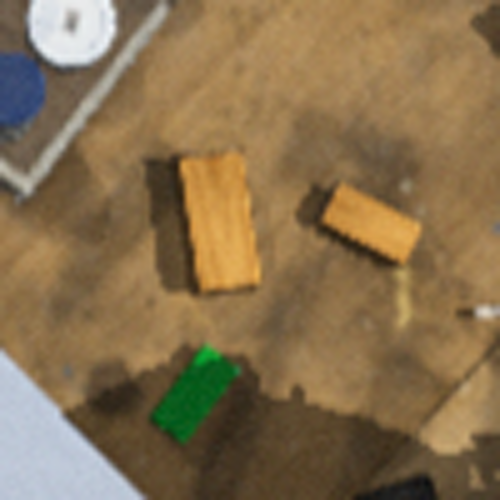

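```bash
cat > stand.py <<'E'
from h import *
from scipy.optimize import least_squares
def frames(p):
    x,y,yaw,t=p
    Rs=R.from_euler("z",yaw).as_matrix(); o=np.array([x,y,0])
    h=o+Rs@[HX,0,.05]
    Rp=Rs@R.from_euler("y",-t).as_matrix()
    return o,Rs,h,Rp
HX=-0.09
def W(p,f,q):
    o,Rs,h,Rp=frames(p)
    return {"s":o+Rs@np.array(q),"p":h+Rp@(np.array(q))}[f]
def fit(obs,p0,freehx=True):
    def res(p):
        global HX
        HX=p[4]
        return np.concatenate([proj(c,W(p[:4],f,q))[0]-uv for c,f,q,uv in obs]+[[(p[4]+.09)*100]])
    s=least_squares(res,p0,loss="soft_l1",f_scale=1.0); return s,res
E
python3 - <<'E'
import stand; from stand import *
np.set_printoptions(precision=4,suppress=True)
e=.165
obs=[("top","p",(e,-.075,.01),(184.4,173)),("top","p",(e,.075,.01),(158.4,210.4)),
("top","p",(.225,-.058,.005+.003),(165.6,168.6)),("top","p",(.225,.058,.008),(146.6,194.4)),
("top","s",(.105,-.095,.012),(183.4,169)),("top","s",(.105,.095,.012),(153,211.6)),
("side","p",(e,-.075,.01),(281.9,169.3)),("side","p",(e,.075,.01),(250.4,159.3)),
("side","p",(.225,-.058,.005),(286.7,160.7)),("side","p",(.225,.058,.005),(262.4,154)),
("side","s",(.105,-.095,.012),(289.7,184)),("side","s",(-.105,-.095,.0),(255.7,205)),("side","s",(-.105,.095,.0),(218.9,192.1))]
s,res=fit(obs,[.40,.25,np.radians(54),.12,-.09])
print(s.x,np.degrees(s.x[2:4]),s.cost); print(res(s.x).round(1))
p=s.x[:4]
for n,q in dict(hinge=(0,0,0),pc=(.085,0,.01),bar=(.225,0,.005)).items(): print(n,W(p,"p",q))
p30=[*p[:3],np.radians(30)]
for n,q in dict(hinge=(0,0,0),pc=(.085,0,.01),bar=(.225,0,.005)).items(): print(n,W(p30,"p",q))
np.save("p.npy",s.x)
# block corners
from scipy.spatial.transform import Rotation as R
cb=np.array([[326,171],[338.6,170.4],[342,197.4],[329.6,198.6]])
def rb(b):
    c,sn=np.cos(b[2]),np.sin(b[2])
    X=[[b[0]+c*i*.0225-sn*j*.048,b[1]+sn*i*.0225+c*j*.048,.035] for i,j in [(1,1),(-1,1),(-1,-1),(1,-1)]]
    return (proj("top",X)-cb).ravel()
s=least_squares(rb,[.474,-.244,-1.6]);print(s.x,np.degrees(s.x[2]),rb(s.x).round(1))
o=st(); M=R.from_quat(o["ee_rot"]).as_matrix(); print(M, "jaw axis yaw",np.degrees(np.arctan2(M[1,1],M[0,1])))
E
```

```text
[ 0.409   0.2548  0.9284  0.1494 -0.0866] [53.1959  8.5603] 10.077489571087606
[-0.2  0.7 -0.7 -0.8  1.1 -1.3 -0.5  0.7  0.3 -1.2 -1.3 -0.3 -0.4 -0.9
 -0.7 -0.3 -0.2  0.6 -0.2  0.4 -0.2  0.3  1.6  3.3 -2.4  1.3  0.3]
hinge [0.3571 0.1855 0.05  ]
pc [0.4066 0.2516 0.0725]
bar [0.4899 0.363  0.0884]
hinge [0.3571 0.1855 0.05  ]
pc [0.3982 0.2404 0.1012]
bar [0.4723 0.3395 0.1668]
[ 0.4726 -0.2444 -1.4671] -84.06105221404525 [ 12.4  -1.  -12.9   1.2 -12.3   1.3  12.9  -1.6]
[[ 0.0001  0.3846 -0.9231]
 [-0.0001 -0.9231 -0.3846]
 [-1.      0.0001 -0.0001]] jaw axis yaw -67.380424367414
```

```bash
cat > plan.py <<'E'
import sys
from h import *
np.set_printoptions(precision=4,suppress=True)
def wrap(a): return (a+180)%360-180
def plan(x,y,z,yaw=None):
    "remaining offset in tool axes now; twist"
    o=st(); M=R.from_quat(o["ee_rot"]).as_matrix(); p=o["position"]
    cy=np.degrees(np.arctan2(M[1,1],M[0,1]))
    off=M.T@(np.array([x,y,z])-p)*1000
    tw=0 if yaw is None else -(yaw-cy)
    print("t",round(o["clock"],2),"pos",p,"yaw",round(cy,2),"-> off",off.round(1),"twist",round(tw,1),"q",o["joint_pos"].round(2),"w",round(o["grip_width"],3),"F",o["ft_force"].round(1))
if __name__=="__main__":
    plan(*map(float,sys.argv[1:]))
E
python3 plan.py 0.46 -0.30 0.25 -30; python3 -c "
from plan import *
W=[(0.46,-.30,.25),(.56,.05,.25),(.49,.363,.2)]
"
```

```text
t 0.6 pos [ 0.2404 -0.5769  0.2313] yaw -67.38 -> off [ -18.7 -171.2 -309.2] twist -37.4 q [ 1.15  0.33 -0.06  1.46  0.02  1.35 -0.09] w 1.002 F [ 0.4 -0.6 -0.1]
```

send_rows --grip '[0,0,0,0,0]' --pt "-3 -18 -33" --pt "-7 -36 -66" --pt "-10 -54 -99" --pt "-12 -72 -132" --pt "-15 -90 -165" --twist '[-6,-13,-20,-27,-34]'

```text
clock: 1.02
position: [0.3589, -0.4288, 0.2466]
ee_rot: [-0.621, -0.337, 0.622, -0.337]
ft_force: [0.9, -0.1, 1.2]
grip_width: 1.0
```

```bash
python3 plan.py 0.46 -0.30 0.25 10
```

```text
t 1.02 pos [ 0.3589 -0.4288  0.2466] yaw -33.04 -> off [  -3.5   14.5 -163.1] twist -43.0 q [ 1.01  0.19 -0.25  1.61  0.05  1.35  0.18] w 1.0 F [ 0.9 -0.1  1.2]
```

send_rows --grip '[0,0,0,0,0]' --pt "-1 3 -36" --pt "-2 6 -72" --pt "-3 10 -110" --pt "-4 14 -150" --pt "-4 16 -188" --twist '[-7,-14,-21,-28,-35]'

```text
clock: 1.43
position: [0.4761, -0.2805, 0.2508]
ee_rot: [0.491, 0.508, -0.491, 0.509]
ft_force: [1.0, -0.6, -0.1]
grip_width: 0.999
```

```bash
python3 plan.py 0.55 0.04 0.25 53.2
```

```text
t 1.43 pos [ 0.4761 -0.2805  0.2508] yaw 1.96 -> off [   0.7   84.8 -317.8] twist -51.2 q [ 0.83  0.19 -0.43  1.61  0.08  1.36  0.42] w 0.999 F [ 1.  -0.6 -0.1]
```

send_rows --grip '[0,0,0,0,0]' --pt "0 10 -38" --pt "0 20 -77" --pt "0 30 -115" --pt "0 40 -154" --pt "0 50 -190" --twist '[-7,-14,-21,-28,-35]'

```text
clock: 1.85
position: [0.5196, -0.0885, 0.2507]
ee_rot: [0.316, 0.633, -0.316, 0.633]
ft_force: [0.8, -0.7, -0.9]
grip_width: 1.0
```

```bash
python3 plan.py 0.55 0.12 0.25 53.2
```

```text
t 1.85 pos [ 0.5196 -0.0885  0.2507] yaw 36.99 -> off [   0.6  149.7 -148.2] twist -16.2 q [ 0.65  0.15 -0.63  1.66  0.09  1.35  0.66] w 1.0 F [ 0.8 -0.7 -0.9]
```

send_rows --grip '[0,0,0,50,100]' --pt "0 29 -29" --pt "0 58 -58" --pt "0 87 -86" --pt "0 116 -115" --pt "0 145 -144" --twist '[-5,-10,-16,-16,-16]'

```text
clock: 2.27
position: [0.55, 0.1129, 0.2506]
ee_rot: [0.227, 0.67, -0.227, 0.67]
ft_force: [0.8, -1.3, 0.4]
grip_width: 0.751
```

```bash
python3 plan.py 0.49 0.363 0.20 53.2
```

```text
t 2.27 pos [0.55   0.1129 0.2506] yaw 52.62 -> off [  50.5  162.3 -199.6] twist -0.6 q [ 0.37  0.27 -0.78  1.57  0.19  1.38  0.49] w 0.751 F [ 0.8 -1.3  0.4]
```

send_rows --grip '[100,100,100,100,100]' --pt "0 25 -31" --pt "0 50 -62" --pt "10 75 -92" --pt "20 100 -123" --pt "30 125 -154" --twist '[-0.6,-0.6,-0.6,-0.6,-0.6]'

```text
clock: 2.68
position: [0.503, 0.3056, 0.2202]
ee_rot: [0.223, 0.671, -0.223, 0.671]
ft_force: [0.0, 0.4, -0.6]
grip_width: 0.608
```

```bash
python3 plan.py 0.49 0.363 0.18 53.2
```

```text
t 2.68 pos [0.503  0.3056 0.2202] yaw 53.18 -> off [ 40.2  38.1 -44.9] twist -0.0 q [ 0.05  0.37 -0.85  1.54  0.29  1.35  0.1 ] w 0.608 F [ 0.   0.4 -0.6]
```

Width 0.61 (≈52 mm) suits the window; position above the bar, then look.

send_rows --grip '[105,105,105,105,105]' --pt "10 19 -22" --pt "20 38 -45" --pt "40 38 -45" --pt "40 38 -45" --pt "40 38 -45" --twist '[0,0,0,0,0]'

```text
clock: 3.1
position: [0.4902, 0.3605, 0.1797]
ee_rot: [0.222, 0.671, -0.224, 0.671]
ft_force: [-0.1, -0.4, 0.3]
grip_width: 0.589
```

```bash
python3 plan.py 0.49 0.363 0.07 53.2
python3 - <<'E'
from h import *
for n in("top","side"):
    im,d,P=grab(n,"1")
    print(n,proj(n,[[.4899,.363,.0884],[.49,.363,.18]]))
    r=im[140:240,110:240] if n=="top" else im[110:210,205:335]
    cv2.imwrite(f"pics/z{n}1.png",cv2.resize(r,None,fx=4,fy=4,interpolation=cv2.INTER_CUBIC))
a=cv2.imread("pics/ztop1.png");b=cv2.imread("pics/zside1.png");cv2.imwrite("pics/both1.png",cv2.resize(np.vstack([a,b]),None,fx=.74,fy=.74))
E
```

```text
t 3.1 pos [0.4902 0.3605 0.1797] yaw 53.21 -> off [109.7   2.1  -1.6] twist 0.0 q [-0.07  0.46 -0.84  1.54  0.35  1.3  -0.02] w 0.589 F [-0.1 -0.4  0.3]
top [[156.54280567 181.20883955]
 [150.67696627 176.75018926]]
side [[274.11738689 157.80159968]
 [274.72365549 135.76187934]]
```

View pics/both1.png

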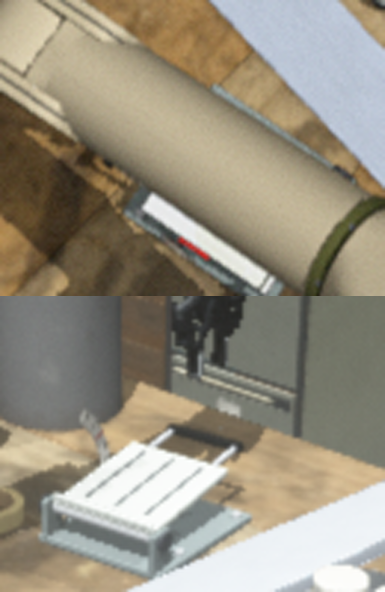

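send_rows --grip '[105,105,105,105,105]' --pt "25 2 -2" --pt "50 2 -2" --pt "70 2 -2" --pt "90 2 -2" --pt "95 2 -2" --twist '[0,0,0,0,0]'

```text
clock: 3.62
position: [0.4901, 0.3621, 0.0834]
ee_rot: [0.223, 0.671, -0.225, 0.67]
ft_force: [0.3, -0.4, -0.3]
grip_width: 0.589
```

```bash
python3 plan.py 0.49 0.363 0.07 53.2
python3 - <<'E'
from h import *
im,d,P=grab("side","2")
r=im[110:210,205:335]
cv2.imwrite(f"pics/zs2.png",cv2.resize(r,None,fx=6,fy=6,interpolation=cv2.INTER_CUBIC))
E
```

```text
t 3.62 pos [0.4901 0.3621 0.0834] yaw 53.09 -> off [13.4  0.7 -0.7] twist -0.1 q [-0.1   0.55 -0.8   1.63  0.42  1.14 -0.08] w 0.589 F [ 0.3 -0.4 -0.3]
```

View pics/zs2.png

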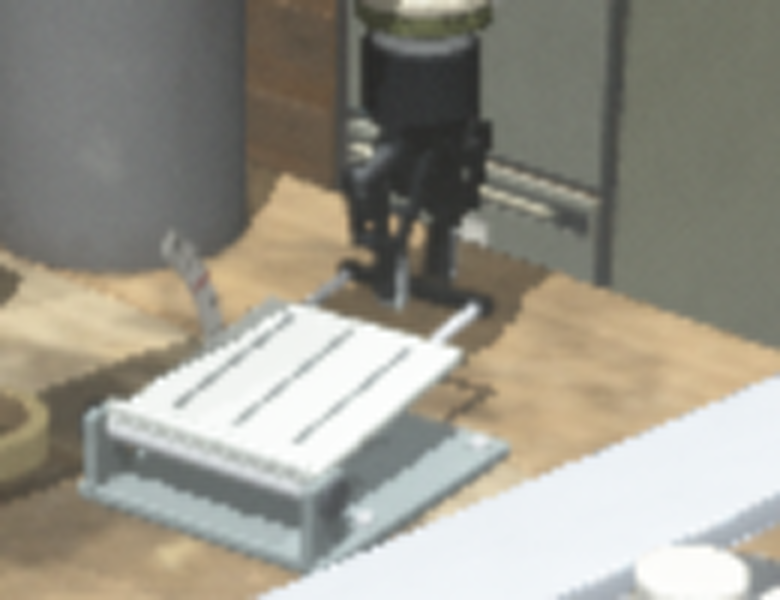

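send_rows --grip '[105,105,255,255,255]' --pt "8 0 0" --pt "16 0 0" --pt "16 0 0" --pt "16 0 0" --pt "16 0 0" --twist '[0,0,0,0,0]' --newtons 50

```text
clock: 4.08
position: [0.4919, 0.3668, 0.071]
ee_rot: [0.226, 0.67, -0.22, 0.672]
ft_force: [19.4, 22.2, -4.3]
grip_width: 0.173
```

send_rows --grip '[255,255,255,255,255]' --pt "0 0 0" --pt "0 0 0" --pt "0 0 0" --pt "0 0 0" --pt "0 0 0" --twist '[0,0,0,0,0]' --newtons 50

```text
clock: 4.5
position: [0.4924, 0.3675, 0.0715]
ee_rot: [0.226, 0.67, -0.22, 0.672]
ft_force: [9.6, 11.4, -4.8]
grip_width: 0.141
```

```bash
python3 plan.py 0.49 0.363 0.07 53.2
```

```text
t 4.5 pos [0.4924 0.3675 0.0715] yaw 53.25 -> off [ 1.5 -5.1  0.7] twist 0.1 q [-0.11  0.57 -0.79  1.64  0.44  1.11 -0.09] w 0.141 F [ 9.6 11.4 -4.8]
```

send_rows --grip '[255,255,255,255,255]' --pt "0 4 0" --pt "-9 3 0" --pt "-18 1 0" --pt "-28 -2 0" --pt "-36 -5 0" --twist '[0,0,0,0,0]'

```text
clock: 4.92
position: [0.4874, 0.3606, 0.1063]
ee_rot: [0.224, 0.671, -0.222, 0.671]
ft_force: [7.2, 6.2, -7.2]
grip_width: 0.141
```

```bash
python3 plan.py 0.4924 0.3675 0.0715 53.2
```

```text
t 4.92 pos [0.4874 0.3606 0.1063] yaw 53.23 -> off [34.8  8.4 -0.2] twist 0.0 q [-0.09  0.52 -0.81  1.63  0.4   1.17 -0.06] w 0.141 F [ 7.2  6.2 -7.2]
```

send_rows --grip '[255,255,255,255,255]' --pt "-9 -3 0" --pt "-18 -7 0" --pt "-27 -12 0" --pt "-35 -16 0" --pt "-43 -20 0" --twist '[0,0,0,0,0]'

```text
clock: 5.33
position: [0.4761, 0.345, 0.15]
ee_rot: [0.224, 0.67, -0.222, 0.672]
ft_force: [8.2, 4.4, -6.2]
grip_width: 0.144
```

send_rows --grip '[255,255,255,255,255]' --pt "0 0 0" --pt "0 0 0" --pt "0 0 0" --pt "0 0 0" --pt "0 0 0" --twist '[0,0,0,0,0]'

```text
clock: 5.75
position: [0.4761, 0.345, 0.1499]
ee_rot: [0.224, 0.67, -0.222, 0.672]
ft_force: [4.1, 1.3, 7.1]
grip_width: 0.137
```

```bash
python3 plan.py 0.4924 0.3675 0.0715 53.2;python3 - <<'E'
from h import *
im,d,P=grab("side","3")
r=im[100:210,205:335]
cv2.imwrite(f"pics/zs3.png",cv2.resize(r,None,fx=5,fy=5,interpolation=cv2.INTER_CUBIC))
E
```

```text
t 5.75 pos [0.4761 0.345  0.1499] yaw 53.21 -> off [78.5 27.5 -0.6] twist 0.0 q [-0.03  0.43 -0.85  1.63  0.34  1.22 -0.02] w 0.137 F [4.1 1.3 7.1]
```

View pics/zs3.png

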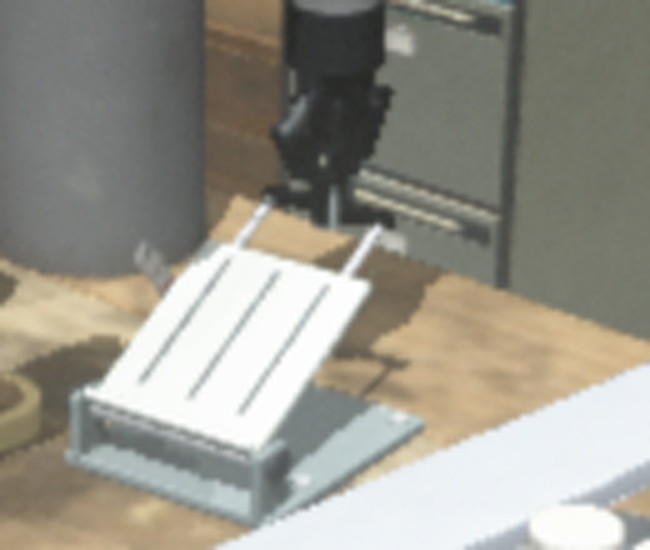

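```bash
cat > tilt.py <<'E'
from h import *
def tilt(n,tag,excl=None):
    im,d,P=load(n,tag); hsv=cv2.cvtColor(im,cv2.COLOR_BGR2HSV)
    p=np.load("p.npy")
    roi=np.zeros((384,512),bool)
    if n=="side": roi[140:200,215:285]=1
    else: roi[160:250,145:240]=1
    m=roi&(hsv[...,2]>190)&(hsv[...,1]<40)&(P[...,2]>.05)&(d>0)
    # restrict to plate in stand frame
    Rs=R.from_euler("z",p[2]).as_matrix(); q=(P-[p[0],p[1],0])@Rs
    m&=(abs(q[...,1])<.065)&(q[...,0]>-.065)&(q[...,0]<.05)
    if excl is not None: m&=~excl
    Q=q[m]
    for i in range(4):
        A=np.c_[Q[:,:2],np.ones(len(Q))]; co=np.linalg.lstsq(A,Q[:,2],rcond=None)[0]; r=Q[:,2]-A@co; Q=Q[abs(r)<2*r.std()+1e-9]
    print(n,tag,len(Q),"slope x deg",np.degrees(np.arctan(co[0])).round(2),"slope y",np.degrees(np.arctan(co[1])).round(2),"rms",r.std().round(4), "z at hinge x",co)
E
python3 - <<'E'
from tilt import *
tilt("top","0");tilt("side","0");tilt("side","2");tilt("side","3")
import stand; from stand import *
x=np.load("p.npy")
# corners in side3 : crop origin (205,100) scale 5
e=.165
obs=[("side","p",(e,-.075,.01),(205+370/5,100+282/5)),("side","p",(e,.075,.01),(205+203/5,100+245/5)),("side","p",(-.002,-.075,.01),(205+262/5,100+443/5)),("side","p",(-.002,.075,.01),(205+88/5,100+393/5))]
stand.HX=x[4]
for t in (27,29,30,31,33):
    print(t,[ (proj(c,W([*x[:3],np.radians(t)],f,q))[0]-uv).round(1) for c,f,q,uv in obs])
E
```

```text
top 0 1007 slope x deg 7.57 slope y -0.08 rms 0.0029 z at hinge x [ 0.13285871 -0.00147351  0.0717758 ]
side 0 502 slope x deg 8.13 slope y 0.26 rms 0.0018 z at hinge x [0.14277955 0.00452243 0.07369052]
side 2 470 slope x deg 8.12 slope y -0.07 rms 0.0018 z at hinge x [ 0.1426045  -0.00128929  0.07365237]
side 3 768 slope x deg 28.89 slope y 0.81 rms 0.0027 z at hinge x [0.55175602 0.01408886 0.10925308]
27 [array([0. , 1.5]), array([ 1.1, -0.3]), array([-2.6,  2.3]), array([-0.3,  1.2])]
29 [array([-0.4,  0.5]), array([ 0.6, -1.3]), array([-2.6,  2.4]), array([-0.4,  1.3])]
30 [array([-0.6,  0. ]), array([ 0.4, -1.7]), array([-2.6,  2.4]), array([-0.4,  1.3])]
31 [array([-0.8, -0.4]), array([ 0.1, -2.2]), array([-2.7,  2.5]), array([-0.4,  1.3])]
33 [array([-1.3, -1.3]), array([-0.4, -3.1]), array([-2.7,  2.6]), array([-0.5,  1.4])]
```

send_rows --grip '[220,200,170,130,105]' --pt "0 0 0" --pt "0 0 0" --pt "0 0 0" --pt "0 0 0" --pt "0 0 0" --twist '[0,0,0,0,0]'

```text
clock: 6.22
position: [0.4744, 0.3439, 0.1479]
ee_rot: [0.223, 0.671, -0.223, 0.671]
ft_force: [0.1, 0.3, 0.5]
grip_width: 0.583
```

send_rows --grip '[105,105,105,105,105]' --pt "0 0 0" --pt "0 0 0" --pt "-20 0 0" --pt "-50 0 0" --pt "-80 0 0" --twist '[0,0,0,0,0]'

```text
clock: 6.63
position: [0.4742, 0.3438, 0.2286]
ee_rot: [0.222, 0.672, -0.224, 0.671]
ft_force: [-0.5, 0.4, 0.2]
grip_width: 0.583
```

```bash
python3 plan.py 0.56 0.12 0.25 50;python3 - <<'E'
from tilt import *
im,d,P=grab("side","4")
tilt("side","4")
r=im[100:210,205:335]
cv2.imwrite(f"pics/zs4.png",cv2.resize(r,None,fx=5,fy=5,interpolation=cv2.INTER_CUBIC))
E
```

```text
t 6.63 pos [0.4742 0.3438 0.2286] yaw 53.24 -> off [ -21.4 -128.   202.6] twist 3.2 q [-0.01  0.37 -0.87  1.54  0.29  1.37  0.02] w 0.583 F [-0.5  0.4  0.2]
side 4 769 slope x deg 29.24 slope y 0.17 rms 0.0025 z at hinge x [0.55982957 0.00293969 0.10941733]
```

View pics/zs4.png

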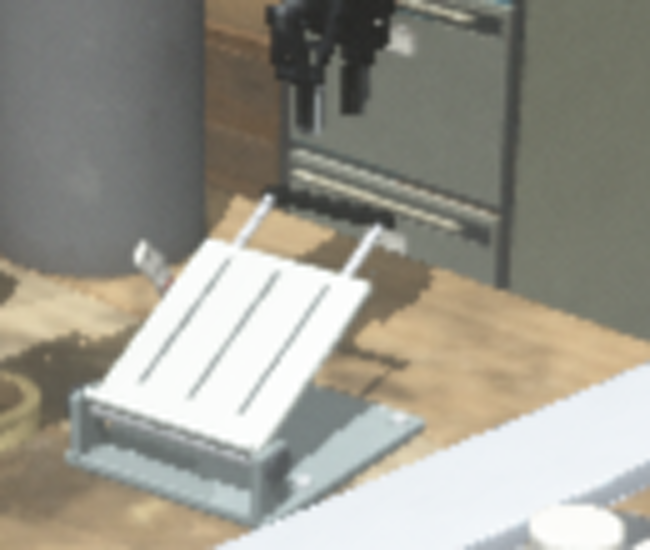

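send_rows --grip '[60,0,0,0,0]' --pt "-12 -20 32" --pt "-20 -43 66" --pt "-21 -64 100" --pt "-21 -86 135" --pt "-21 -108 170" --twist '[6,13,20,27,34]'

```text
clock: 7.1
position: [0.5467, 0.154, 0.2496]
ee_rot: [0.411, 0.575, -0.411, 0.576]
ft_force: [0.8, 0.8, -0.2]
grip_width: 0.999
```

```bash
python3 plan.py 0.55 0.0 0.25 -84
```

```text
t 7.1 pos [0.5467 0.154  0.2496] yaw 18.88 -> off [ -0.4 -46.7 146.8] twist 102.9 q [ 0.24  0.27 -0.71  1.56  0.18  1.38 -0.16] w 0.999 F [ 0.8  0.8 -0.2]
```

send_rows --grip '[0,0,0,0,0]' --pt "0 -12 37" --pt "0 -24 74" --pt "0 -36 111" --pt "0 -48 147" --pt "0 -68 175" --twist '[7,14,21,28,35]'

```text
clock: 7.52
position: [0.54, -0.0347, 0.249]
ee_rot: [0.566, 0.424, -0.566, 0.425]
ft_force: [0.5, -0.3, -0.2]
grip_width: 1.003
```

```bash
python3 plan.py 0.4726 -0.2444 0.20 -84
```

```text
t 7.52 pos [ 0.54   -0.0347  0.249 ] yaw -16.22 -> off [ 49.   -6.2 220.2] twist 67.8 q [ 0.46  0.18 -0.54  1.64  0.09  1.35 -0.37] w 1.003 F [ 0.5 -0.3 -0.2]
```

send_rows --grip '[0,0,0,0,0]' --pt "0 -1 35" --pt "0 -2 70" --pt "0 -4 105" --pt "5 -5 140" --pt "10 -6 175" --twist '[7,14,21,28,35]'

```text
clock: 7.93
position: [0.4857, -0.2, 0.2394]
ee_rot: [0.667, 0.235, -0.667, 0.236]
ft_force: [0.4, -0.4, -0.2]
grip_width: 1.003
```

```bash
python3 plan.py 0.4726 -0.2444 0.16 -84
python3 - <<'E'
from tilt import *
im,d,P=grab("top","5")
tilt("top","5")
r=im[130:250,120:270]
cv2.imwrite(f"pics/zt5.png",cv2.resize(r,None,fx=5,fy=5,interpolation=cv2.INTER_CUBIC))
E
```

```text
t 7.93 pos [ 0.4857 -0.2     0.2394] yaw -51.12 -> off [79.5 26.3 38. ] twist 32.9 q [ 0.64  0.13 -0.36  1.7   0.05  1.32 -0.63] w 1.003 F [ 0.4 -0.4 -0.2]
top 5 793 slope x deg 29.54 slope y 0.54 rms 0.0028 z at hinge x [0.56673091 0.00935016 0.10836187]
```

View pics/zt5.png

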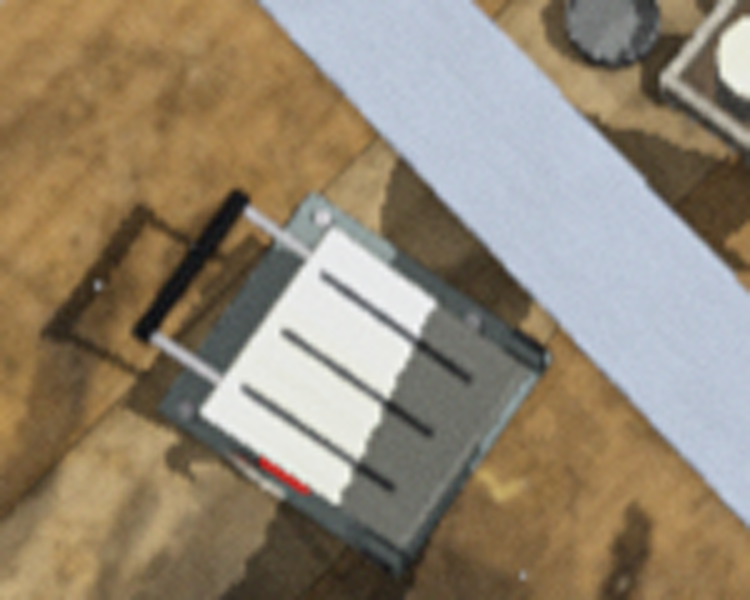

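send_rows --grip '[0,0,0,0,0]' --pt "12 5 8" --pt "25 10 15" --pt "40 16 23" --pt "55 22 31" --pt "69 26 38" --twist '[7,13,20,27,33]'

```text
clock: 8.4
position: [0.4731, -0.2431, 0.1693]
ee_rot: [-0.706, -0.036, 0.706, -0.036]
ft_force: [0.1, -0.3, 0.5]
grip_width: 1.003
```

```bash
python3 plan.py 0.4726 -0.2444 0.07 -84
python3 - <<'E'
from h import *
im,d,P=grab("side","6")
r=im[170:310,190:350]
cv2.imwrite(f"pics/zs6.png",cv2.resize(r,None,fx=4,fy=4,interpolation=cv2.INTER_CUBIC))
import stand; from stand import *
x0=np.load("p.npy")
e=.165
T=lambda a,b:(120+a/5,130+b/5)
obs=[("top","p",(e,-.075,.01),T(333,225)),("top","p",(e,.075,.01),T(200,413)),("top","p",(.225,-.058,.005),T(240,194)),("top","p",(.225,.058,.005),T(143,333)),
("top","s",(.105,-.095,.012),T(315,192)),("top","s",(.105,.095,.012),T(160,408)),
("side","p",(e,-.075,.01),(205+370/5,100+282/5)),("side","p",(e,.075,.01),(205+207/5,100+240/5)),
("side","p",(.225,-.058,.005),(205+393/5,100+218/5)),("side","p",(.225,.058,.005),(205+268/5,100+192/5)),
("side","s",(.105,-.095,.012),(205+425/5,100+422/5)),("side","s",(-.105,-.095,.0),(205+258/5,100+525/5)),("side","s",(-.105,.095,.0),(205+67/5,100+463/5))]
s,res=fit(obs,[*x0[:3],.51,-.09])
print(s.x,np.degrees(s.x[2:4]),s.cost); print(res(s.x).round(1))
p=s.x[:4]; np.save("p30.npy",s.x)
for n,q in dict(hinge=(0,0,0),pc=(.085,0,.01),bar=(.225,0,.005)).items(): print(n,W(p,"p",q))
E
```

```text
t 8.4 pos [ 0.4731 -0.2431  0.1693] yaw -84.12 -> off [99.3  1.2  0.6] twist -0.1 q [ 0.65  0.19 -0.29  1.78  0.06  1.18 -1.13] w 1.003 F [ 0.1 -0.3  0.5]
[ 0.40954418  0.25628898  0.93318328  0.51290521 -0.08683605] [53.46746368 29.38730383] 7.157043451345798
[ 0.2 -0.3 -0.4 -0.5  0.9 -0.8 -1.2  0.6  0.1 -0.7 -0.7 -0.3 -0.4  0.1
 -0.3 -0.6 -0.4  1.2 -0.5 -0.2 -0.4 -0.3  1.   3.1 -1.7  0.7  0.3]
hinge [0.35785249 0.18651457 0.05      ]
pc [0.3990192  0.24208217 0.10042363]
bar [0.47309498 0.34207104 0.16476652]
```

View pics/zs6.png

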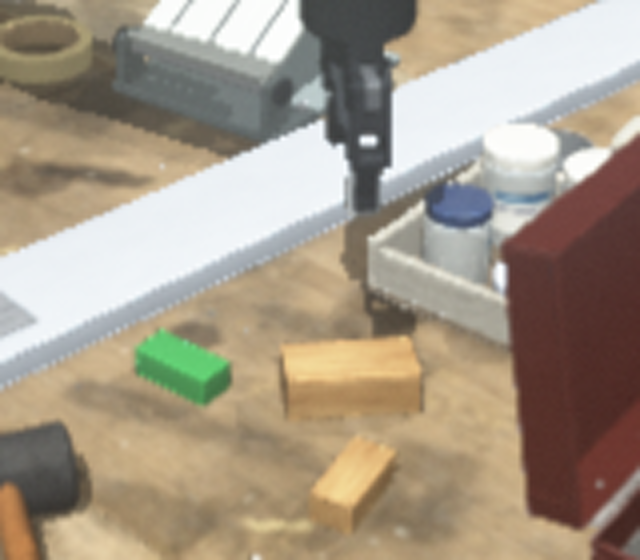

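send_rows --grip '[20,40,40,40,40]' --pt "40 1 1" --pt "80 1 1" --pt "120 1 1" --pt "150 1 1" --pt "163 1 1" --twist '[0,0,0,0,0]' --newtons 25

```text
clock: 8.87
position: [0.4704, -0.2421, 0.0034]
ee_rot: [-0.704, -0.041, 0.708, -0.039]
ft_force: [0.0, 0.1, -0.0]
grip_width: 0.842
```

```bash
python3 plan.py 0.4726 -0.2444 0.006 -84
python3 - <<'E'
from h import *
im,d,P=grab("side","7")
r=im[170:310,190:350]
cv2.imwrite(f"pics/zs7.png",cv2.resize(r,None,fx=4,fy=4,interpolation=cv2.INTER_CUBIC))
E
```

```text
t 8.87 pos [ 0.4704 -0.2421  0.0034] yaw -83.56 -> off [-2.6  2.6 -1.9] twist 0.4 q [ 0.62  0.39 -0.27  1.92  0.13  0.85 -1.17] w 0.842 F [ 0.   0.1 -0. ]
```

View pics/zs7.png

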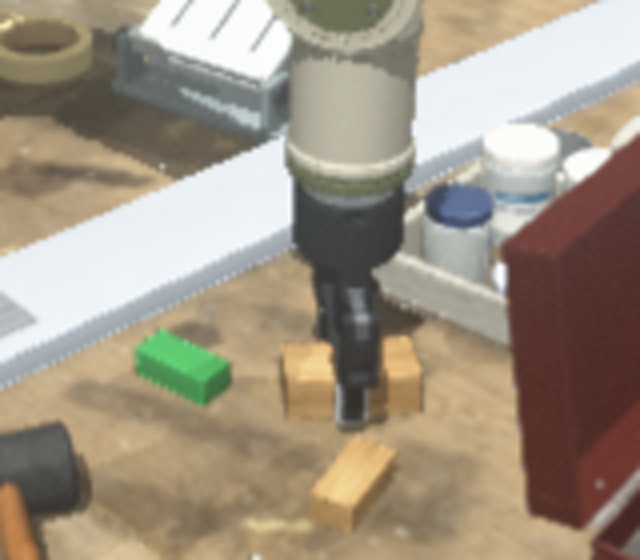

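send_rows --grip '[40,255,255,255,255]' --pt "-3 2 -2" --pt "-3 2 -2" --pt "-3 2 -2" --pt "-3 2 -2" --pt "-3 2 -2" --twist '[0,0,0,0,0]' --newtons 25

```text
clock: 9.33
position: [0.4763, -0.246, 0.0124]
ee_rot: [0.707, 0.038, -0.705, 0.039]
ft_force: [-0.3, 0.2, 6.4]
grip_width: 0.52
```

send_rows --grip '[255,255,255,255,255]' --pt "0 0 0" --pt "0 0 0" --pt "0 0 0" --pt "-20 0 0" --pt "-40 0 0" --twist '[0,0,0,0,0]'

```text
clock: 9.75
position: [0.4742, -0.2453, 0.051]
ee_rot: [-0.706, -0.039, 0.706, -0.038]
ft_force: [0.9, 0.1, -0.4]
grip_width: 0.52
```

```bash
python3 plan.py 0.4726 -0.2444 0.006 -84
python3 - <<'E'
from h import *
im,d,P=grab("side","8")
r=im[170:310,190:350]
cv2.imwrite(f"pics/zs8.png",cv2.resize(r,None,fx=4,fy=4,interpolation=cv2.INTER_CUBIC))
E
```

```text
t 9.75 pos [ 0.4742 -0.2453  0.051 ] yaw -83.75 -> off [45.  -1.1  1.5] twist 0.2 q [ 0.63  0.33 -0.28  1.88  0.11  0.95 -1.16] w 0.52 F [ 0.9  0.1 -0.4]
```

View pics/zs8.png

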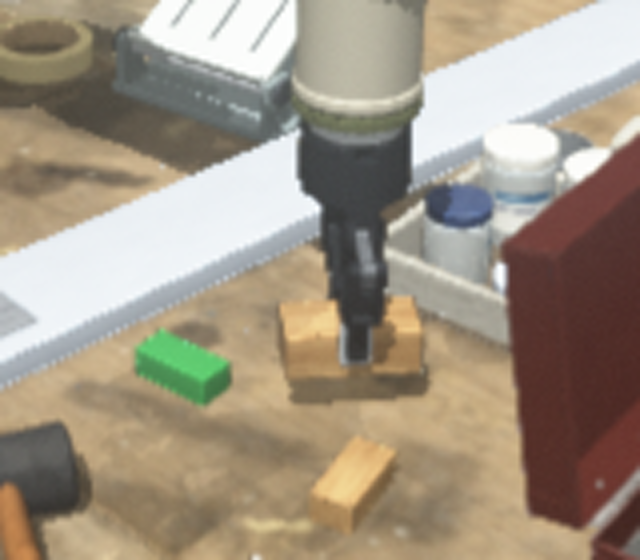

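Run:
```python
from h import *
for z in (.03,.035,.04,.045,.05): print(z,proj("side",[[.474,-.268,z],[.474,-.268,z+.035]]).round(1).tolist())
im,d,P=load("side","8")
for r in range(238,270,2): print(r,P[r,262].round(3),P[r,293].round(3),im[r,262])
```

```text
0.03 [[277.3, 266.6], [277.6, 256.1]]
0.035 [[277.3, 265.2], [277.7, 254.6]]
0.04 [[277.4, 263.7], [277.7, 253.1]]
0.045 [[277.4, 262.2], [277.8, 251.6]]
0.05 [[277.5, 260.7], [277.8, 250.0]]
238 [ 0.435 -0.081  0.002] [ 0.528 -0.132  0.035] [120 154 174]
240 [ 0.435 -0.089 -0.   ] [ 0.528 -0.134  0.03 ] [124 157 178]
242 [ 0.435 -0.099 -0.001] [ 0.528 -0.133  0.022] [125 158 178]
244 [ 0.435 -0.113  0.001] [ 0.519 -0.226  0.077] [127 160 182]
246 [ 0.432 -0.233  0.074] [ 0.518 -0.233  0.074] [122 173 210]
248 [ 0.432 -0.243  0.075] [ 0.517 -0.245  0.076] [123 178 218]
250 [ 0.432 -0.25   0.073] [ 0.517 -0.251  0.073] [135 191 227]
252 [ 0.432 -0.262  0.074] [ 0.516 -0.258  0.072] [130 186 225]
254 [ 0.431 -0.272  0.075] [ 0.516 -0.261  0.068] [136 195 231]
256 [ 0.431 -0.274  0.07 ] [ 0.516 -0.266  0.064] [ 99 143 176]
258 [ 0.431 -0.275  0.063] [ 0.516 -0.265  0.057] [ 90 130 165]
260 [ 0.432 -0.273  0.056] [ 0.517 -0.261  0.048] [ 87 124 158]
262 [ 0.431 -0.278  0.052] [ 0.517 -0.262  0.041] [ 96 137 168]
264 [ 0.432 -0.272  0.042] [ 0.523 -0.216  0.001] [ 90 126 153]
266 [ 0.433 -0.228  0.003] [ 0.522 -0.228  0.002] [100 131 151]
268 [ 0.433 -0.237  0.002] [ 0.521 -0.237  0.002] [111 146 168]
```

```bash
python3 plan.py 0.50 -0.20 0.21 -60;python3 plan.py 0.54 -0.08 0.25 -36.6
```

```text
t 9.8 pos [ 0.4767 -0.2464  0.0555] yaw -83.75 -> off [-154.5  -43.2  -28.9] twist -23.8 q [ 0.63  0.32 -0.28  1.88  0.11  0.95 -1.15] w 0.517 F [ 2.9 -1.7  2.7]
t 9.8 pos [ 0.4767 -0.2464  0.0555] yaw -83.75 -> off [-194.6 -158.   -81.9] twist -47.2 q [ 0.63  0.32 -0.28  1.88  0.11  0.95 -1.15] w 0.517 F [ 2.9 -1.7  2.7]
```

send_rows --grip '[255,255,255,255,255]' --pt "-30 0 0" --pt "-65 -8 -5" --pt "-100 -20 -12" --pt "-130 -38 -24" --pt "-155 -60 -35" --twist '[0,-5,-10,-16,-22]'

```text
clock: 10.22
position: [0.5036, -0.1827, 0.2089]
ee_rot: [0.686, 0.172, -0.685, 0.175]
ft_force: [1.1, 0.5, -1.0]
grip_width: 0.524
```

```bash
python3 plan.py 0.54 -0.02 0.25 -36.6
```

```text
t 10.22 pos [ 0.5036 -0.1827  0.2089] yaw -61.59 -> off [ -41.3 -125.6 -109.5] twist -25.0 q [ 0.6   0.17 -0.38  1.72  0.07  1.26 -0.87] w 0.524 F [ 1.1  0.5 -1. ]
```

send_rows --grip '[255,255,255,255,255]' --pt "-8 -25 -22" --pt "-16 -50 -44" --pt "-25 -75 -66" --pt "-33 -100 -88" --pt "-41 -126 -110" --twist '[-5,-10,-15,-20,-25]'

```text
clock: 10.63
position: [0.5405, -0.0177, 0.2478]
ee_rot: [0.632, 0.317, -0.631, 0.319]
ft_force: [1.0, 0.0, -0.3]
grip_width: 0.521
```

```bash
python3 plan.py 0.46 0.15 0.25 -36.6
```

```text
t 10.63 pos [ 0.5405 -0.0177  0.2478] yaw -36.54 -> off [  -2.5 -164.5  -86.8] twist 0.1 q [ 0.43  0.18 -0.54  1.64  0.09  1.35 -0.76] w 0.521 F [ 1.   0.  -0.3]
```

send_rows --grip '[255,255,255,255,255]' --pt "-1 -33 -17" --pt "-2 -66 -34" --pt "-2 -99 -52" --pt "-2 -132 -69" --pt "-2 -165 -87" --twist '[0,0,0,0,0]'

```text
clock: 11.05
position: [0.4592, 0.1507, 0.2491]
ee_rot: [0.633, 0.316, -0.632, 0.317]
ft_force: [0.5, 0.9, -0.8]
grip_width: 0.522
```

```bash
python3 plan.py 0.39 0.229 0.2 -36.6
```

```text
t 11.05 pos [0.4592 0.1507 0.2491] yaw -36.77 -> off [  48.9 -102.4  -21.2] twist -0.2 q [ 0.26  0.05 -0.69  1.77  0.03  1.34 -1.07] w 0.522 F [ 0.5  0.9 -0.8]
```

send_rows --grip '[255,255,255,255,255]' --pt "0 -25 -5" --pt "0 -50 -10" --pt "5 -75 -15" --pt "25 -102 -21" --pt "49 -102 -21" --twist '[0,0,0,0,0]' --newtons 20

```text
clock: 11.47
position: [0.3888, 0.2321, 0.201]
ee_rot: [0.633, 0.318, -0.629, 0.319]
ft_force: [-0.3, -1.0, -1.1]
grip_width: 0.522
```

```bash
python3 plan.py 0.39 0.229 0.14 -36.6
python3 - <<'E'
from h import *
im,d,P=grab("side","9")
r=im[90:220,200:330]
cv2.imwrite(f"pics/zs9.png",cv2.resize(r,None,fx=4.5,fy=4.5,interpolation=cv2.INTER_CUBIC))
E
```

```text
t 11.47 pos [0.3888 0.2321 0.201 ] yaw -36.4 -> off [61.   2.6  2. ] twist 0.2 q [ 0.16  0.01 -0.79  1.9   0.01  1.23 -1.27] w 0.522 F [-0.3 -1.  -1.1]
```

View pics/zs9.png

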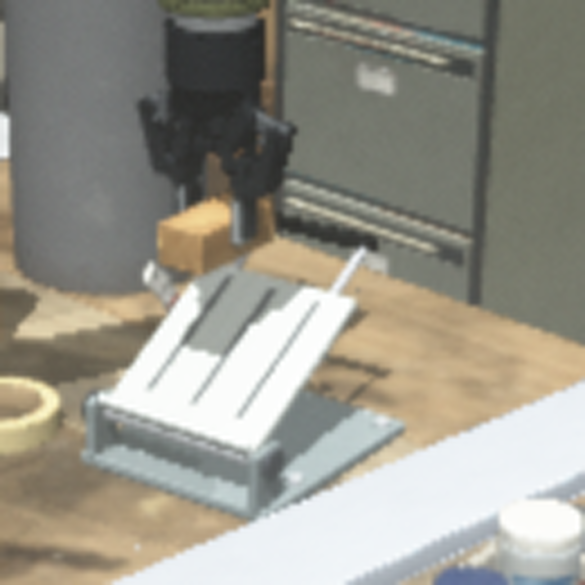

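send_rows --grip '[255,255,255,255,255]' --pt "20 1 1" --pt "40 3 2" --pt "56 3 2" --pt "60 3 2" --pt "62 3 2" --twist '[0,0,0,0,0]' --newtons 20

```text
clock: 11.93
position: [0.3925, 0.2233, 0.1374]
ee_rot: [-0.632, -0.317, 0.633, -0.317]
ft_force: [-0.0, 0.4, -0.6]
grip_width: 0.522
```

send_rows --grip '[255,255,255,255,255]' --pt "2 0 0" --pt "4 0 0" --pt "6 0 0" --pt "8 0 0" --pt "10 0 0" --twist '[0,0,0,0,0]'

```text
clock: 12.35
position: [0.3926, 0.224, 0.1275]
ee_rot: [0.632, 0.317, -0.632, 0.317]
ft_force: [-0.1, -0.4, -0.5]
grip_width: 0.522
```

```bash
python3 plan.py 0.386 0.224 0.1014 -36.6
python3 - <<'E'
from h import *
im,d,P=grab("side","10")
r=im[90:220,200:330]
cv2.imwrite(f"pics/zs10.png",cv2.resize(r,None,fx=4.5,fy=4.5,interpolation=cv2.INTER_CUBIC))
E
```

```text
t 12.35 pos [0.3926 0.224  0.1275] yaw -36.78 -> off [26.1 -5.3  3.9] twist -0.2 q [ 0.15  0.1  -0.79  1.99  0.08  1.08 -1.32] w 0.522 F [-0.1 -0.4 -0.5]
```

View pics/zs10.png

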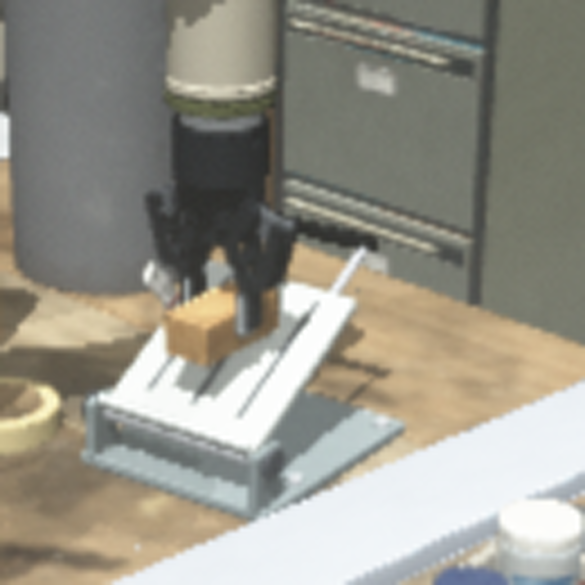

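send_rows --grip '[255,255,255,255,255]' --pt "0 -4 0" --pt "2 -4 0" --pt "4 -4 0" --pt "6 -4 1" --pt "8 -4 1" --twist '[0,0,0,0,0]'

```text
clock: 12.82
position: [0.388, 0.2254, 0.1195]
ee_rot: [-0.632, -0.317, 0.633, -0.317]
ft_force: [-5.8, -4.2, 8.0]
grip_width: 0.52
```

```bash
python3 plan.py 0.386 0.224 0.1014 -36.6
```

```text
t 12.82 pos [0.388  0.2254 0.1195] yaw -36.76 -> off [18.1 -0.8  2.3] twist -0.2 q [ 0.14  0.11 -0.79  2.01  0.09  1.06 -1.33] w 0.52 F [-5.8 -4.2  8. ]
```

```bash
cat > look.py <<'E'
import sys
from tilt import *
t=sys.argv[1]
im,d,P=grab("side",t)
hsv=cv2.cvtColor(im,cv2.COLOR_BGR2HSV)
tilt("side",t)
r=im[120:210,205:305]
cv2.imwrite(f"pics/zs{t}.png",cv2.resize(r,None,fx=6,fy=6,interpolation=cv2.INTER_CUBIC))
E
python3 look.py 11
```

```text
side 11 291 slope x deg 28.43 slope y 0.55 rms 0.0025 z at hinge x [0.54141371 0.00954743 0.10796434]
```

View pics/zs11.png

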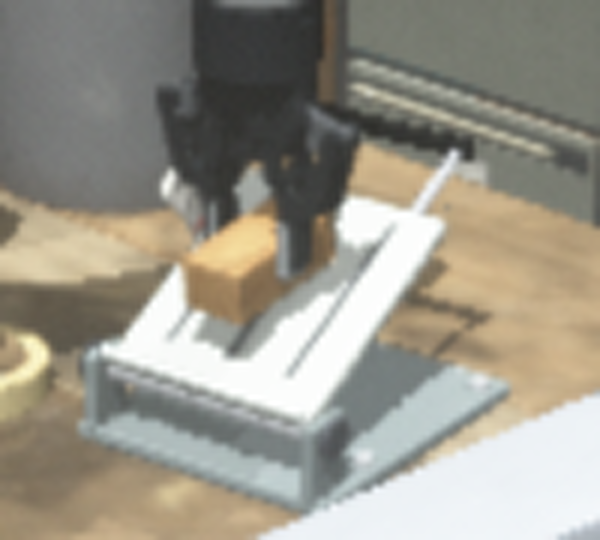

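```bash
cat > blk.py <<'E'
import sys
from h import *
def blk(n,t):
    im,d,P=load(n,t); hsv=cv2.cvtColor(im,cv2.COLOR_BGR2HSV)
    p=np.load("p30.npy"); Rs=R.from_euler("z",p[2]).as_matrix(); q=(P-[p[0],p[1],0])@Rs
    m=(hsv[...,0]>8)&(hsv[...,0]<25)&(hsv[...,1]>100)&(P[...,2]>.075)&(abs(q[...,1])<.06)&(q[...,0]>-.09)&(q[...,0]<.08)
    top=m&(hsv[...,2]>205); side=m&~top
    print(n,t,"orange",m.sum(),"top",top.sum())
    Q=q[top]
    for i in range(3):
        A=np.c_[Q[:,:2],np.ones(len(Q))]; co=np.linalg.lstsq(A,Q[:,2],rcond=None)[0]; r=Q[:,2]-A@co; Q=Q[abs(r)<2*r.std()]
    print("top slope deg",np.degrees(np.arctan(co[:2])).round(1),"rms",r.std().round(4),"centroid stand",Q.mean(0).round(4),"x rng",Q[:,0].min().round(3),Q[:,0].max().round(3))
    tt=p[3]; h=np.array([p[4],0,.05]); Rp=R.from_euler("y",-tt).as_matrix()
    q2=(q[m]-h)@Rp-[.085,0,.01]
    print("orange in plate frame pct",np.percentile(q2,[3,50,97],axis=0).round(4).tolist())
    s=q[side]; 
if __name__=="__main__": blk(*sys.argv[1:])
E
python3 blk.py side 10; python3 blk.py side 11
```

```text
side 10 orange 115 top 33
top slope deg [ 1.9 -1.4] rms 0.0011 centroid stand [-0.0629 -0.011   0.1512] x rng -0.085 -0.024
orange in plate frame pct [[-0.0458, -0.0273, 0.0448], [-0.0349, -0.0125, 0.0656], [0.0252, 0.0101, 0.0777]]
side 11 orange 98 top 29
top slope deg [ 6.3 -1.8] rms 0.0017 centroid stand [-0.0536 -0.0034  0.142 ] x rng -0.088 -0.018
orange in plate frame pct [[-0.0512, -0.0229, 0.037], [-0.0404, -0.007, 0.0529], [0.0264, 0.0162, 0.0676]]
```

send_rows --grip '[255,255,255,255,255]' --pt "0 0 3" --pt "2 0 5" --pt "4 0 7" --pt "6 0 8" --pt "8 0 9" --twist '[0,0,0,0,0]'

```text
clock: 13.28
position: [0.3835, 0.2185, 0.1115]
ee_rot: [0.633, 0.317, -0.632, 0.317]
ft_force: [-0.3, 0.2, 4.4]
grip_width: 0.523
```

```bash
python3 plan.py 0.386 0.224 0.1014 -36.6; python3 look.py 12; python3 blk.py side 12
```

```text
t 13.28 pos [0.3835 0.2185 0.1115] yaw -36.78 -> off [10.2 -1.3 -5.9] twist -0.2 q [ 0.15  0.1  -0.79  2.03  0.08  1.04 -1.32] w 0.523 F [-0.3  0.2  4.4]
side 12 273 slope x deg 28.63 slope y 0.69 rms 0.0026 z at hinge x [0.54591185 0.01196628 0.1081092 ]
side 12 orange 50 top 25
top slope deg [12.5 -3.5] rms 0.0016 centroid stand [-0.0593 -0.0043  0.1336] x rng -0.089 -0.029
orange in plate frame pct [[-0.06, -0.025, 0.0369], [-0.032, -0.0053, 0.0484], [0.0126, 0.0175, 0.0584]]
```

View pics/zs12.png

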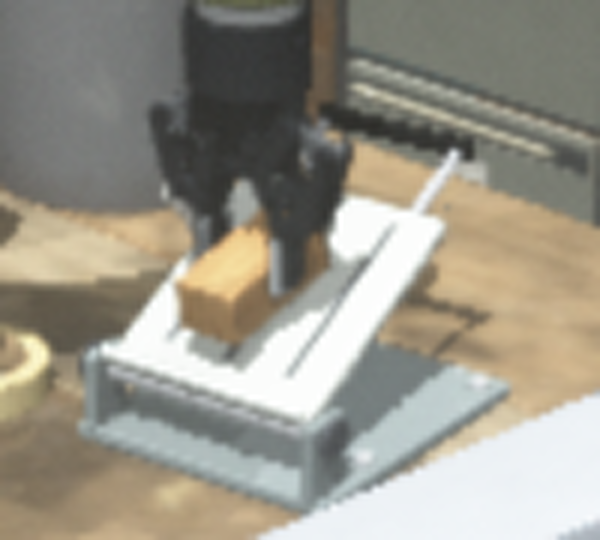

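send_rows --grip '[255,255,255,255,255]' --pt "2 0 1" --pt "4 0 2" --pt "6 0 3" --pt "8 0 4" --pt "10 0 5" --twist '[0,0,0,0,0]'

```text
clock: 13.75
position: [0.3806, 0.2145, 0.1015]
ee_rot: [0.633, 0.317, -0.632, 0.317]
ft_force: [0.5, -1.0, 3.6]
grip_width: 0.52
```

```bash
python3 plan.py 0.386 0.224 0.1014 -36.6; python3 look.py 13; python3 blk.py side 13
```

```text
t 13.75 pos [0.3806 0.2145 0.1015] yaw -36.78 -> off [  0.1  -1.4 -10.9] twist -0.2 q [ 0.15  0.1  -0.79  2.05  0.09  1.01 -1.32] w 0.52 F [ 0.5 -1.   3.6]
side 13 270 slope x deg 28.55 slope y 0.16 rms 0.0025 z at hinge x [0.54409199 0.00280106 0.1079083 ]
side 13 orange 35 top 24
top slope deg [24.3 -2.6] rms 0.0011 centroid stand [-0.0585 -0.0005  0.1246] x rng -0.087 -0.039
orange in plate frame pct [[-0.0536, -0.0236, 0.0351], [-0.0161, 0.0011, 0.0409], [0.0071, 0.0178, 0.0459]]
```

View pics/zs13.png

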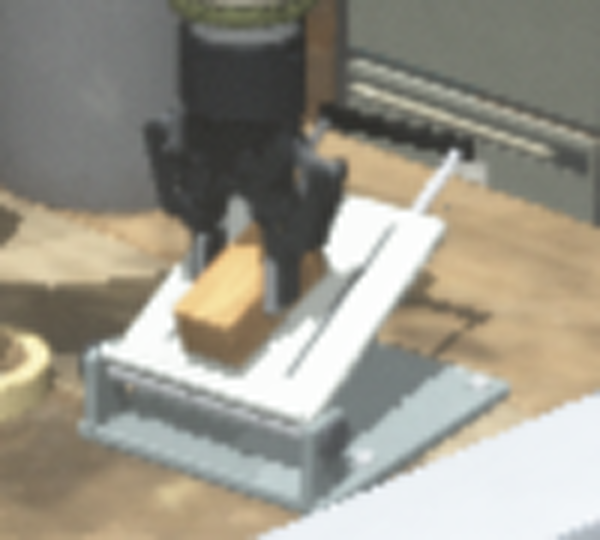

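send_rows --grip '[255,255,255,255,255]' --pt "1 0 0.5" --pt "2 0 1" --pt "3 0 1.5" --pt "4 0 2" --pt "4.5 0 2" --twist '[0,0,0,0,0]'

```text
clock: 14.22
position: [0.379, 0.2126, 0.0967]
ee_rot: [0.632, 0.317, -0.632, 0.317]
ft_force: [-1.0, -1.3, 6.0]
grip_width: 0.523
```

```bash
python3 plan.py 0.386 0.224 0.1014 -36.6; python3 look.py 14; python3 blk.py side 14
```

```text
t 14.22 pos [0.379  0.2126 0.0967] yaw -36.78 -> off [ -4.7  -1.2 -13.4] twist -0.2 q [ 0.15  0.11 -0.79  2.06  0.09  1.01 -1.32] w 0.523 F [-1.  -1.3  6. ]
side 14 266 slope x deg 28.53 slope y 0.03 rms 0.0026 z at hinge x [5.43738839e-01 4.74404313e-04 1.07674728e-01]
side 14 orange 35 top 19
top slope deg [26.8 -3.4] rms 0.0012 centroid stand [-0.0606  0.0013  0.1198] x rng -0.088 -0.04
orange in plate frame pct [[-0.0584, -0.0249, 0.034], [-0.0267, 0.0023, 0.0368], [0.0004, 0.0206, 0.0446]]
```

View pics/zs14.png

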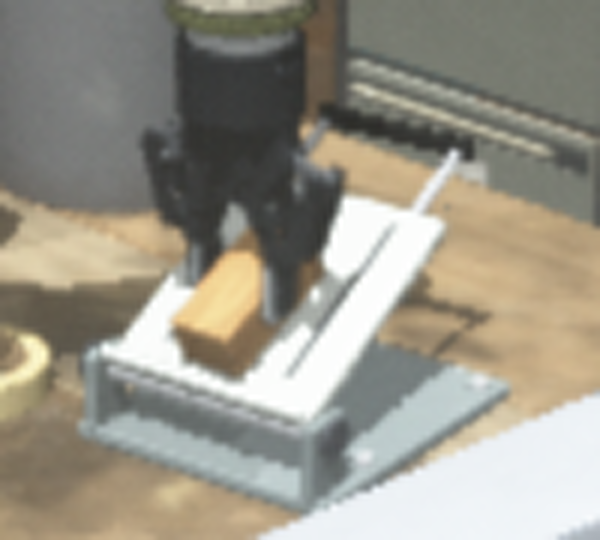

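send_rows --grip '[255,255,255,255,255]' --pt "0.5 0 0.5" --pt "1 0 1" --pt "1.5 0 1" --pt "2 0 1" --pt "2 0 1" --twist '[0,0,0,0,0]'

```text
clock: 14.68
position: [0.3783, 0.2118, 0.0947]
ee_rot: [-0.632, -0.317, 0.632, -0.317]
ft_force: [-0.2, -1.9, 4.9]
grip_width: 0.526
```

```bash
python3 plan.py 0.386 0.224 0.1014 -36.6; python3 look.py 15; python3 blk.py side 15
```

```text
t 14.68 pos [0.3783 0.2118 0.0947] yaw -36.78 -> off [ -6.7  -1.2 -14.4] twist -0.2 q [ 0.15  0.11 -0.79  2.07  0.09  1.   -1.32] w 0.526 F [-0.2 -1.9  4.9]
side 15 279 slope x deg 28.39 slope y -0.23 rms 0.0026 z at hinge x [ 0.54037144 -0.00397905  0.1075368 ]
side 15 orange 30 top 21
top slope deg [34.8 -9.9] rms 0.0014 centroid stand [-0.062  -0.0026  0.1189] x rng -0.087 -0.045
orange in plate frame pct [[-0.0557, -0.0241, 0.0317], [-0.0295, 0.0005, 0.0372], [-0.0037, 0.0203, 0.0408]]
```

send_rows --grip '[255,255,255,255,255]' --pt "0.5 0 0.3" --pt "1 0 0.5" --pt "1.5 0 0.8" --pt "2 0 1" --pt "2 0 1" --twist '[0,0,0,0,0]'

```text
clock: 15.15
position: [0.3778, 0.2112, 0.0928]
ee_rot: [0.632, 0.317, -0.632, 0.317]
ft_force: [-0.4, 0.1, 5.9]
grip_width: 0.516
```

```bash
python3 plan.py 0.386 0.224 0.1014 -36.6; python3 look.py 16; python3 blk.py side 16
```

```text
t 15.15 pos [0.3778 0.2112 0.0928] yaw -36.78 -> off [ -8.6  -1.1 -15.2] twist -0.2 q [ 0.15  0.11 -0.79  2.07  0.09  1.   -1.32] w 0.516 F [-0.4  0.1  5.9]
side 16 287 slope x deg 28.51 slope y 0.69 rms 0.0027 z at hinge x [0.54326759 0.01212243 0.1077007 ]
side 16 orange 36 top 21
top slope deg [23.5  4.2] rms 0.0025 centroid stand [-0.0625 -0.0027  0.117 ] x rng -0.086 -0.043
orange in plate frame pct [[-0.0596, -0.0258, 0.0271], [-0.0289, -0.0042, 0.0349], [-0.0032, 0.0221, 0.0407]]
```

View pics/zs16.png

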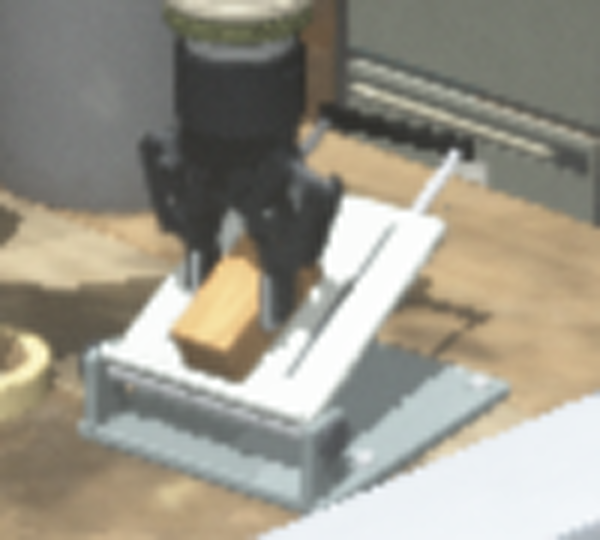

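send_rows --grip '[122,118,112,104,95]' --pt "0 0 0" --pt "0 0 0" --pt "0 0 0" --pt "0 0 0" --pt "0 0 0" --twist '[0,0,0,0,0]'

```text
clock: 15.62
position: [0.3775, 0.2109, 0.0925]
ee_rot: [-0.632, -0.317, 0.632, -0.317]
ft_force: [0.2, -0.3, 0.0]
grip_width: 0.628
```

```bash
python3 plan.py 0.386 0.224 0.1014 -36.6; python3 look.py 17; python3 blk.py side 17
```

```text
t 15.62 pos [0.3775 0.2109 0.0925] yaw -36.78 -> off [ -8.9  -1.  -15.6] twist -0.2 q [ 0.15  0.11 -0.79  2.07  0.09  1.   -1.32] w 0.628 F [ 0.2 -0.3  0. ]
side 17 260 slope x deg 28.28 slope y 0.3 rms 0.0024 z at hinge x [0.53789264 0.00526006 0.10830668]
side 17 orange 51 top 30
top slope deg [24.7  0.8] rms 0.0026 centroid stand [-0.0587  0.0009  0.1163] x rng -0.088 -0.039
orange in plate frame pct [[-0.0617, -0.0244, 0.0285], [-0.0193, 0.0025, 0.033], [0.0014, 0.0194, 0.038]]
```

View pics/zs17.png

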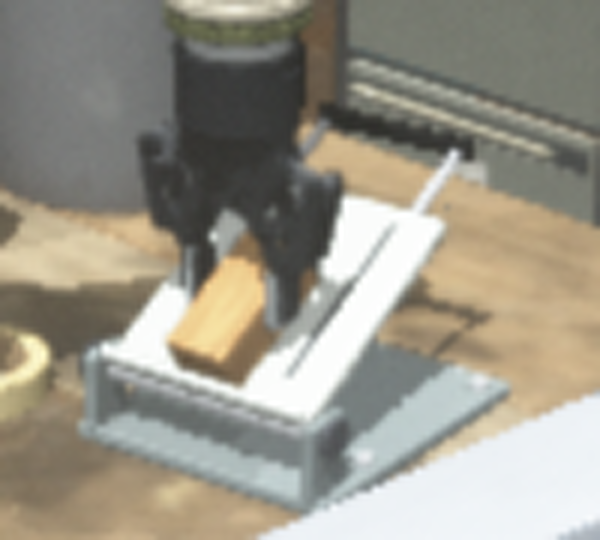

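Released; block sits on the plate. Rise straight up, then away so that the top camera sees.

send_rows --grip '[80,70,70,70,70]' --pt "0 0 0" --pt "-10 0 0" --pt "-40 0 0" --pt "-80 0 0" --pt "-120 0 0" --twist '[0,0,0,0,0]'

```text
clock: 16.08
position: [0.3768, 0.2112, 0.2146]
ee_rot: [-0.632, -0.317, 0.632, -0.317]
ft_force: [1.6, 0.3, 0.0]
grip_width: 0.725
```

send_rows --grip '[70,70,70,70,70]' --pt "-30 30 5" --pt "-40 60 0" --pt "-40 90 -20" --pt "-40 120 -50" --pt "-40 150 -80" --twist '[0,0,0,0,0]'

```text
clock: 16.5
position: [0.5465, 0.184, 0.2541]
ee_rot: [0.633, 0.315, -0.632, 0.316]
ft_force: [0.1, -0.0, 1.6]
grip_width: 0.724
```

send_rows --grip '[70,70,70,70,70]' --pt "0 35 0" --pt "0 70 0" --pt "0 105 0" --pt "0 140 0" --pt "0 170 0" --twist '[0,0,0,0,0]'

```text
clock: 16.92
position: [0.6819, 0.081, 0.2532]
ee_rot: [-0.632, -0.316, 0.632, -0.316]
ft_force: [-0.1, 1.4, 0.4]
grip_width: 0.725
```

```bash
python3 plan.py 0.386 0.224 0.1014 -36.6; python3 look.py 18; python3 blk.py side 18
python3 - <<'E'
from tilt import *
im,d,P=grab("top","18")
tilt("top","18")
cv2.imwrite("pics/zt18.png",cv2.resize(im[130:250,120:270],None,fx=5,fy=5,interpolation=cv2.INTER_CUBIC))
E
python3 blk.py top 18
```

```text
t 16.92 pos [0.6819 0.081  0.2532] yaw -36.85 -> off [ 151.8 -322.6   63. ] twist -0.2 q [ 0.21  0.53 -0.61  1.21  0.3   1.48 -1.  ] w 0.725 F [-0.1  1.4  0.4]
side 18 166 slope x deg 28.4 slope y 0.69 rms 0.0024 z at hinge x [0.54067245 0.01204614 0.10808618]
side 18 orange 125 top 17
top slope deg [23.5 -2.2] rms 0.0021 centroid stand [-0.0694 -0.0085  0.11  ] x rng -0.09 -0.052
orange in plate frame pct [[-0.0614, -0.025, 0.0187], [-0.0218, -0.0109, 0.0333], [0.0051, 0.0142, 0.0391]]
top 18 190 slope x deg 28.51 slope y 0.31 rms 0.003 z at hinge x [0.543134   0.00545006 0.10744048]
top 18 orange 299 top 64
top slope deg [28.9  2.1] rms 0.0027 centroid stand [-0.0785 -0.0056  0.1048] x rng -0.09 -0.062
orange in plate frame pct [[-0.0618, -0.0215, 0.0256], [-0.0239, -0.0016, 0.0332], [0.0131, 0.0182, 0.0383]]
```

View pics/zs18.png

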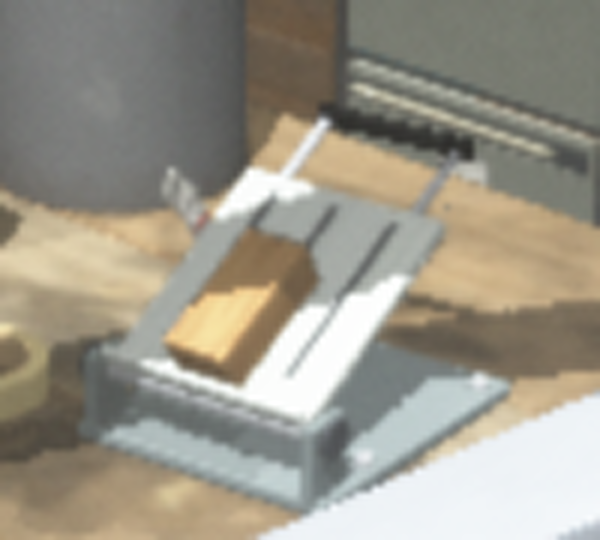

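View pics/zt18.png

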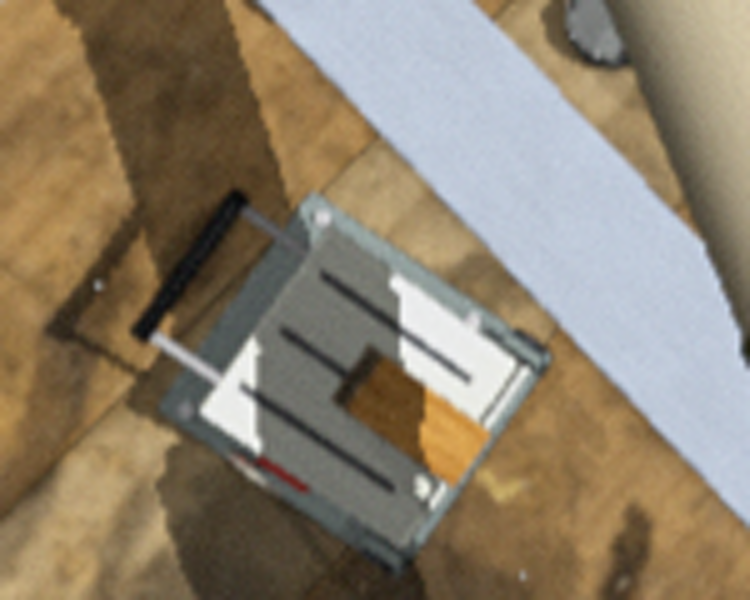

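send_rows --grip '[70,70,70,70,70]' --pt "0 35 10" --pt "0 70 20" --pt "0 100 30" --pt "0 130 40" --pt "0 150 50" --twist '[0,0,0,0,0]'

```text
clock: 17.43
position: [0.7715, -0.0491, 0.253]
ee_rot: [-0.632, -0.316, 0.632, -0.316]
ft_force: [-1.5, 0.2, -1.3]
grip_width: 0.729
```

Run:
```python
from tilt import *
p=np.load("p30.npy")
im,d,P=grab("top","19"); grab("side","19"); tilt("top","19"); tilt("side","19")
for t in ("18","19"):
  for n in ("top","side"):
    im,d,P=load(n,t); hsv=cv2.cvtColor(im,cv2.COLOR_BGR2HSV)
    Rs=R.from_euler("z",p[2]).as_matrix(); q=(P-[p[0],p[1],0])@Rs
    q=(q-[p[4],0,.05])@R.from_euler("y",-p[3]).as_matrix()-[.085,0,.01]
    m=(abs(q[...,1])<.05)&(abs(q[...,0])<.085)&(q[...,2]>.028)&(q[...,2]<.045)&(hsv[...,1]>80)&(hsv[...,0]<25)
    Q=q[m]; A=np.c_[Q[:,:2],np.ones(len(Q))]; co=np.linalg.lstsq(A,Q[:,2],rcond=None)[0]
    print(n,t,len(Q),"slope rel plate deg",np.degrees(np.arctan(co[:2])).round(2),"x",np.percentile(Q[:,0],[1,99]).round(4),"y",np.percentile(Q[:,1],[1,99]).round(4),"z",Q[:,2].mean().round(4))
print(st()["clock"],st()["position"],st()["ft_force"])
cv2.imwrite("pics/zt19.png",cv2.resize(load("top","19")[0][130:250,120:270],None,fx=5,fy=5,interpolation=cv2.INTER_CUBIC))
```

```text
top 19 502 slope x deg 28.01 slope y 0.75 rms 0.0033 z at hinge x [0.53198396 0.01301806 0.10708536]
side 19 271 slope x deg 27.7 slope y 0.63 rms 0.0027 z at hinge x [0.52490884 0.011024   0.10889021]
top 18 342 slope rel plate deg [-0.73  0.25] x [-0.0798  0.0138] y [-0.0225  0.0197] z 0.0339
side 18 238 slope rel plate deg [-0.56  0.56] x [-0.0811  0.0099] y [-0.0252  0.0196] z 0.0342
top 19 351 slope rel plate deg [-0.38  0.58] x [-0.08    0.0134] y [-0.0227  0.0197] z 0.0341
side 19 229 slope rel plate deg [ 0.35 -0.44] x [-0.0805  0.0091] y [-0.0256  0.0183] z 0.0342
17.5333 [ 0.77140192 -0.05165009  0.25237372] [-0.40548348 -0.58277495 -0.26994006]
```

View pics/zt19.png

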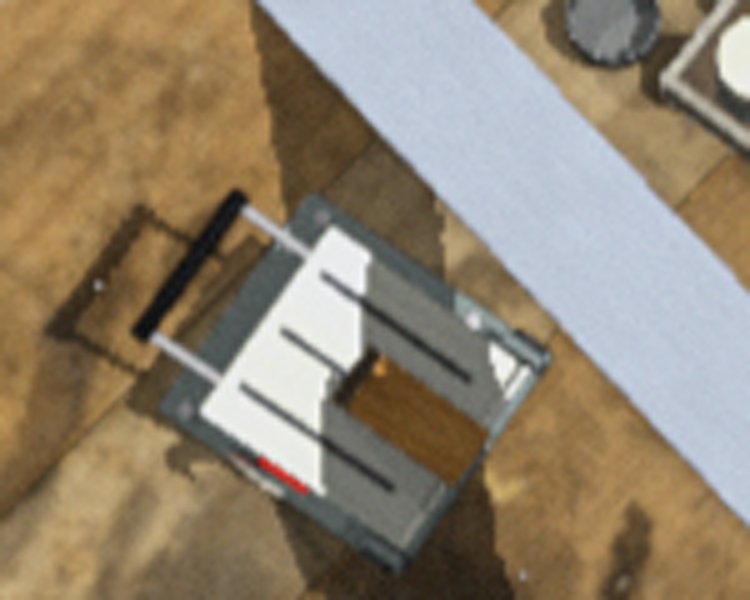

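```bash
python3 -c "
from workcell import manip
print(manip.hand_in())"
```

```text
the job is handed in; nothing more can be done
None
```

The plate stands by itself at about 29° and the wooden block rests flat on it. I handed the job in at about 17.5 s; no verdict comes back.

- **Plate:** I gripped the black bar, raised the plate along its arc and let go. Straight after, with the robot clear, it measured 29.2° (side) and 29.5° (top).
- **Block:** I carried the larger beech block level over the plate and let its uphill edge touch first. I then lowered it in the grip until it lay flat, released it and backed away.
- **Highest reading:** the force at contact reached about 11 N, which is roughly 1.2 N m at the hinge against its 1.6 N m.
- **Last block check:** the block lies within 1° of the plate's plane. Its centre is about 34 mm down the slope and 2 mm off the middle, with its low edge close to the ledge. It did not move between two looks 0.5 s apart.
- **Last tilt check, where readings disagree:** fits to the part of the plate not hidden by the block read 27.7–28.5°, lower than before. The block's own slope gives about 29°, and in the top picture the bar has not shifted. I take the tilt as about 29°, inside the 26–34° allowed.

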